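# Stand the round bottle in its drip tray and push the tray home under the plank

## Robot

A 6-joint arm with a two-finger parallel gripper is mounted at the origin on the work surface. World frame = base frame: x ahead of the robot, y to its left, z up, the work surface at z = 0. Lengths are in mm, angles in rad, forces in N, time in s.
With the tool pointing down it reaches from about 400 to 925 mm from the base axis. Payload 12.5 kg.
Tool frame: the origin (TCP) lies between the finger pads; the fingertips stand 25 mm ahead of it and the grasp point (between the pads) lies 6 mm ahead of it; z points along the fingers, y is the line along which they close (so a half turn about z gives the same grasp; the last joint's range is limited). The gripper opens to 95 mm and grips with 3 to 60 N. Pads are 20 mm wide; open, the fingers measure 119 mm over their backs; the gripper's body (75 mm by 180 mm) begins 59 mm behind the grasp point.
Start: joints at [-1.212, 0.491, 1.559, -0, 1.092, -0.106], TCP at [280.176, -558.7, 239.661] pointing down, gripper open.
Joint ranges: [-3.1, 3.1], [-0.84, 2.19], [0.05, 2.79], [-1.13, 4.28], [0.06, 2.93], [-2.69, 2.69]. Speed limits (rad/s): [2.22, 2.22, 2.79, 3.14, 3.14, 3.14].

## Interface

Orientations are given as [roll, pitch, yaw] about the fixed x, y, z axes, in that order (R = Rz(yaw) Ry(pitch) Rx(roll)).
In Python, from cell import state, read_camera, job_done, cut_out gives the robot as it stands. The module is installed in compiled form; this text tells all that it offers.
- The arm moves only by the tool jog_arm, never from a script. Its argument "motion" is a list of rows, each a list of 2 entries, a list of its own where there are three numbers: the shift along the tool's x, y, z in mm, then the turn about the tool's z in rad. A call has 1 to 5 rows; each row is the pose to reach, as a shift and turn from the pose commanded when the call began, along the tool's axes at that moment; what a row does not reach only later rows make up. A row lasts 1/10 s, in which the tool goes at most 50 mm and 8.59 degrees, less where a joint would pass 70% of its speed; a pose out of reach is approached as far as the arm can. A call with a gripper value outside its range is refused whole. "grip" is the closure, from 0 (fully open) to 1 (shut), set as the call begins (left out, the last holds). The fingers move at their own pace and stop on an object; the grip force is fixed at half the most. Time passes only in rows, so rows that repeat a pose let the fingers close. It gives the time, the measured TCP pose, the force, the opening and the grip force at its end, in the units of the state.
- state(): the state, without advancing time (a new reading comes with each control period).
- read_camera(name): name is "scene" or "top" or "wrist"; returns a dict with "img" (400x640x3 uint8, blue, green, red), "vertical_fov" (degrees; the focal length in pixels is half the picture's height over the tangent of half this angle, whatever the lens; pixels are square), "cx", "cy" (the principal point, pixels), "k1" (the pictures are not rectified: a ray, as slopes to the right and down, at radius r is drawn at 1 + k1 r^2 times it, then the intrinsics apply), "extrinsics" (4x4, takes a point from camera to world coordinates). Camera axes: x right, y up, looking along -z (the intrinsics and any distortion apply to the point x, -y, -z); pixel columns grow to the right and rows downward; lengths in mm; the calibration is good to about 2 mm. A picture is of the moment at which its call begins. There is no depth.
- job_done(): hands the job in; it is judged then, once.
Trained networks look in a picture, given as the dict that the camera call returned (one of the last four; its "shot" number tells which), for a name from the list of things; names that differ only in an ending like _2 or _b are one class to them, and where a whole thing is asked for, a point or a joint stands for the part that bears it (a point fixed in the world has none). Each returns a list of dicts, best first, with "p" (0 to 1); they miss things now and then, are a little off and sometimes report something else, mostly with a low value. They report only what shows in the picture. A call takes as long as a camera call. They do not tell look-alikes from the thing itself.
- cut_out(name, picture): "region" (400x640 bool, what is visible of it) and "box" ([left, top, right, bottom] in pixels, round what is visible of it).
The state is a dict: "t": time; "joints": joint angles; "qvel": joint speeds; "tau": joint torques, N m; "eef_pos": TCP position; "tcp_rot": TCP orientation; "ft_force": force on the tool from outside, world axes, zero at the start; "moment": the same for the moment, N m; "opening": opening from 0.0 (shut) to 1.0 (fully open); "grip_force": force on a finger pad.
Only numpy, scipy, OpenCV 4.12 (cv2) and the standard library are available. Lean on these libraries where they do the work, as an engineer would, in place of code of your own. Each camera call takes 0.05 s, during which the arm holds its last target. There are 200 camera calls.

## Task

Take the round-bottomed glass bottle that leans in the wire soap rack and set it down gently, upright, in the ring on the steel drip tray, and let go of it there while the tray is still out in front of the plank. Then slide the tray into its bay under the plank until it is fully home against the back stop, with the bottle still standing upright in the ring. Leave the other things where they stand.

Things in the scene. Friction and masses are not known exactly. Their poses are not given: they have to be found in the camera images.
- round_bottle: Amber glass bottle, 0.16 kg: ball bottom 64 mm diameter, neck 22 mm, aluminium screw cap 30 mm diameter (from 60 to 86 mm above the bulb centre). Origin: bulb centre; z along the axis to the cap. It starts loose in the soap rack, leaning 38 degrees sideways, cap to the rack's -x side. With no flat foot, it stays at the lean at which it is let go in the ring.
- cap (a point): Middle of the bottle's cap, on its axis, 73 mm from the bulb centre; free all round. Gripped here, the bottle comes out of the rack along its axis or straight up.
- soap_rack: Fixed stainless wire rack, 105 x 105 mm, wires 28 mm above the counter; the bulb sits in its square middle opening, centre 55 mm above the counter. At its -x side a wire neck rest, 40 mm wide and 87 mm high, holds the neck 45 mm from the bulb centre. Origin: on the counter under the bulb centre.
- tray: Loose stainless drip tray flat on the counter, 110 mm (x) by 120 mm (y), rim 9 mm high, 0.45 kg. Origin: centre of its underside; +x goes into the bay first. In its middle a ring, 60 mm outer, 48 mm inner diameter, top 22 mm above the counter. At its -x edge an upright tab 10 mm thick (y), from 51 to 85 mm in front of the centre, 6 to 50 mm above the counter.
- ring_seat (a point): Where the bulb's centre lies when the bottle sits in the ring: on the ring's axis, 43 mm above the counter.
- tab (a point): Grip point of the tray's tab, 70 mm in front of the tray's centre, 38 mm above the counter; the tab is gripped across its 10 mm (tray's y).
- bay: Fixed hardwood plank, 900 mm (y) by 140 mm, underside 165 and top 185 mm above the counter, with the tray bay beneath. Origin: on the counter, where the home tray's origin lies; x points into the bay. Walls 18 mm high, 126 mm apart (3 mm play each side), run from x = -60 to the rigid back stop at x = +55 mm.
- bay_mouth (a point): Middle of the bay's mouth at counter level, under the plank's front edge, 75 mm in front of the bay's origin. The walls flare to 156 mm apart, 100 mm in front of the origin. When the tray is home its tab ends 10 mm in front of this edge: an upright gripper strikes the plank on the last 60 mm, one leaning back from the plank by 25 to 45 degrees clears it.
- soap: Bar of soap 75 x 48 x 24 mm on a fixed white soap dish (120 x 85 x 16 mm). Origin: centre of its underside. To be left alone.
- nail_brush: Wooden nail brush 36 x 85 x 26 mm on the counter, on the robot's side of the soap rack. Origin: centre of its underside. To be left alone.
- shampoo: White plastic bottle, 54 mm diameter, 130 mm high, on the counter behind the soap dish. Origin: centre of its underside. To be left alone.
- cup: Purple plastic cup, 72 mm rim, 90 mm high, on the plank. Origin: centre of its underside. To be left alone.
- flat_bottle: Small flat-bottomed amber glass bottle with an aluminium screw cap, 48 mm diameter, 100 mm high, on the plank. Origin: centre of its underside. To be left alone.
- jar: Glass jar with aluminium lid, 64 mm diameter, 60 mm high, on the plank. Origin: centre of its underside. To be left alone.
- hanger_hook: Aluminium hook on a round foot of 60 mm, 116 mm high, on the plank. Origin: centre of its underside. To be left alone.
Mind the look-alikes: they are no part of the job. What is shaped like the round_bottle but turquoise or yellow is not meant. What is shaped like the tray but black or blue is not meant.

How it is judged:
By the outcome, as a careful person would: the job done as asked, in the order asked, and still so for the second after the job is handed in, with the robot touching nothing.
It also fails if it takes over 72 s, if anything falls off the work surface, if the arm or the gripper's body presses on something with over 40 N, if the wrist force passes 120 N, or if a joint passes its speed limit or range.

## Working session

There is one attempt and no reset: what is moved stays moved. The work goes in short steps, Python scripts to look and compute and a tool call to move; the robot and the scene stay as the last step left them, time stands still between calls to the robot, and variables do not carry over. Pictures are saved under pics/ and viewed, at most 10 in all, crops included, and the job is handed in when it is done.

Besides the shell and the picture viewer there is one more tool, called as a command line: name --argument value ..., lists and objects as JSON in quotes. jog_arm: Moves the arm, as the interface text tells. Its arguments: {"type":"object","properties":{"motion":{"type":"array"},"grip":{"type":"number"}},"required":["motion"]}

```bash
mkdir -p pics
cat > h.py <<'E'
import numpy as np, cv2
from cell import state, read_camera, job_done, cut_out
def intr(c):
    f=200/np.tan(np.radians(c["vertical_fov"])/2)
    return f
def ray(c,u,v):
    f=intr(c); d=np.array([(u-c["cx"])/f,(v-c["cy"])/f]); s=d.copy()
    for _ in range(30): s=d/(1+c["k1"]*(s@s))
    E=np.array(c["extrinsics"]); 
    return E[:3,3],E[:3,:3]@np.array([s[0],-s[1],-1])
def at_z(c,u,v,z):
    o,d=ray(c,u,v); return o+d*(z-o[2])/d[2]
def proj(c,P):
    E=np.array(c["extrinsics"]); p=E[:3,:3].T@(np.asarray(P,float)-E[:3,3])
    s=np.array([p[0],-p[1]])/-p[2]; s=s*(1+c["k1"]*(s@s)); return intr(c)*s+[c["cx"],c["cy"]]
def tri(obs):
    A=np.zeros((3,3));b=np.zeros(3)
    for c,u,v in obs:
        o,d=ray(c,u,v); d=d/np.linalg.norm(d); M=np.eye(3)-np.outer(d,d); A+=M;b+=M@o
    return np.linalg.solve(A,b)
E
python3 - <<'E'
from h import *
for n in("scene","top"):
    c=read_camera(n); cv2.imwrite(f"pics/{n}0.png",c["img"])
    print(n,c["vertical_fov"],np.round(c["extrinsics"],2).tolist())
    for k in("round_bottle","tray","soap_rack","bay","nail_brush","shampoo","soap"):
        for r in cut_out(k,c):
            ys,xs=np.nonzero(r["region"]); print(k,round(r["p"],2),r["box"],xs.mean().round(1),ys.mean().round(1), c["img"][r["region"]].mean(0).round())
print(state())
E
```

```text
scene 50.492019782944894 [[0.54, -0.54, 0.65, 1207.63], [0.84, 0.35, -0.41, -425.02], [-0.01, 0.77, 0.64, 817.54], [0.0, 0.0, 0.0, 1.0]]
round_bottle 0.95 [344.9, 131.1, 380.2, 150.0] 360.0 139.9 [ 31. 137. 156.]
round_bottle 0.6 [419.4, 143.3, 431.0, 153.1] 424.4 147.8 [143. 144.  26.]
tray 0.84 [156.2, 179.9, 199.8, 225.7] 176.8 207.6 [28. 26. 26.]
tray 0.58 [280.8, 208.3, 292.0, 224.2] 286.5 216.0 [131. 127. 127.]
tray 0.58 [234.9, 183.7, 288.0, 215.0] 258.3 199.3 [152.  68.  21.]
soap_rack 0.68 [373.5, 167.1, 388.5, 180.3] 381.1 171.6 [113. 108. 111.]
soap_rack 0.31 [385.0, 151.7, 419.8, 203.9] 400.9 177.2 [72. 26. 56.]
bay 0.78 [133.1, 139.5, 496.0, 400.0] 297.1 263.6 [40. 61. 96.]
bay 0.65 [194.8, 231.8, 217.2, 257.1] 204.1 243.9 [159. 197. 205.]
nail_brush 0.78 [327.6, 184.0, 354.6, 196.1] 339.8 187.7 [ 68. 103. 149.]
nail_brush 0.56 [214.8, 231.8, 247.4, 301.8] 231.0 279.4 [166. 164. 161.]
nail_brush 0.4 [367.9, 136.0, 391.9, 173.9] 377.7 157.0 [ 45.  77. 109.]
shampoo 0.63 [185.3, 255.9, 207.4, 278.0] 194.5 265.9 [153. 155. 158.]
soap 0.85 [190.0, 233.1, 219.7, 258.6] 204.2 
[... 1100 characters left out ...]
33.1] 223.0 223.3 [54. 72. 95.]
{'t': 0.8, 'joints': array([-1.21162152e+00,  4.90875284e-01,  1.55891086e+00,  3.12689132e-05,
        1.09171761e+00, -1.05594035e-01]), 'qvel': array([-0.00021096, -0.00024042, -0.00096556,  0.00060315, -0.00054147,
       -0.00218096]), 'tau': array([-2.25170836e-03, -6.12425566e+01, -2.58410972e+01,  6.91999029e-02,
        4.45591437e-02, -4.02716614e-05]), 'eef_pos': array([ 280.16680456, -558.6933353 ,  239.67255821]), 'tcp_rot': array([ 3.14150132e+00, -1.82254573e-05,  4.64754435e-01]), 'ft_force': array([-0.40515748,  0.60082607, -0.24188944]), 'moment': array([ 0.02373434, -0.01281565, -0.02206072]), 'grip_force': 0.0, 'opening': 1.002823330090235}
```

View pics/top0.png

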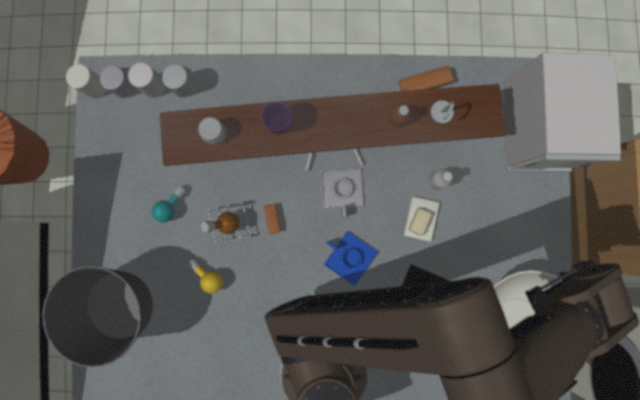

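View pics/scene0.png

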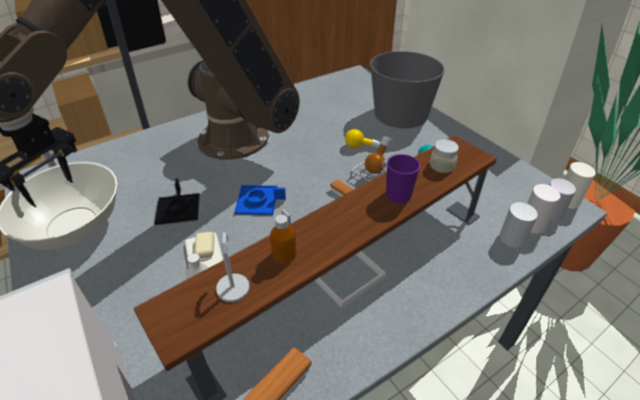

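Top view: amber bottle has its bulb at (227,223) and cap at (206,227). The look-alikes are turquoise at (163,210) and yellow at (210,282). The steel tray is at (343,188) with its tab at (346,211); the look-alikes are blue at (350,258) and black at (425,278). Amber and bare steel match the description. I'll confirm in a crop and measure.

Run:
```python
from h import *
c=read_camera("top"); s=read_camera("scene")
im=c["img"][140:300,140:400]; cv2.imwrite("pics/crop1.png",cv2.resize(im,None,fx=3,fy=3,interpolation=cv2.INTER_CUBIC))
for k,z in(("tray",9),("soap_rack",28),("bay",185)):
    for r in cut_out(k,c):
        m=r["region"].astype(np.uint8); cs,_=cv2.findContours(m,0,2); q=max(cs,key=cv2.contourArea)
        b=cv2.boxPoints(cv2.minAreaRect(q)); print(k,round(r["p"],2),b.round().tolist(),[at_z(c,*p,z)[:2].round().tolist() for p in b])
for nm,u,v,z in (("bulb",227.5,223,55),("cap",206,227,112),("ring",344.5,187,22),("wallL",308,167,18),("wallLi",313,152,18),("wallR",362,163,18),("wallRi",356,150,18),("edgeL",164,165,185),("edgeR",504,146,185)): print(nm,at_z(c,u,v,z).round(1))
print("k",c["k1"],c["cx"],c["cy"])
```

```text
tray 0.96 [[321.0, 169.0], [362.0, 169.0], [362.0, 215.0], [321.0, 215.0]] [[599.0, 7.0], [600.0, -113.0], [465.0, -113.0], [465.0, 7.0]]
tray 0.86 [[401.0, 266.0], [444.0, 262.0], [446.0, 281.0], [403.0, 285.0]] [[317.0, -227.0], [328.0, -354.0], [271.0, -359.0], [260.0, -232.0]]
tray 0.71 [[314.0, 258.0], [339.0, 224.0], [379.0, 253.0], [354.0, 287.0]] [[341.0, 26.0], [439.0, -46.0], [355.0, -160.0], [257.0, -88.0]]
soap_rack 0.73 [[217.0, 204.0], [236.0, 204.0], [236.0, 212.0], [217.0, 212.0]] [[496.0, 306.0], [496.0, 251.0], [473.0, 251.0], [473.0, 306.0]]
bay 0.87 [[159.0, 112.0], [500.0, 82.0], [506.0, 151.0], [165.0, 181.0]] [[729.0, 433.0], [814.0, -465.0], [627.0, -475.0], [547.0, 413.0]]
bulb [441.2 270.9  55. ]
cap [429.7 319.7 112. ]
ring [545.7 -60.8  22. ]
wallL [604.1  44.7  18. ]
wallLi [648.   30.2  18. ]
wallR [ 616.1 -112.4   18. ]
wallRi [654.2 -95.1  18. ]
edgeL [589.  415.6 185. ]
edgeR [ 641.2 -470.3  185. ]
k -0.10110106674004417 317.7722621471105 203.62624167985143
```

View pics/crop1.png

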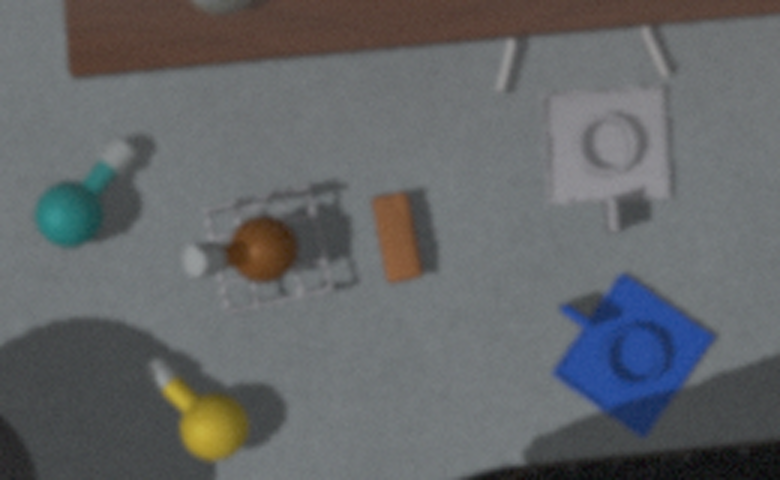

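jog_arm --motion '[[[0, 0, -50], 0], [[0, 0, -100], 0], [[0, 0, -150], 0], [[0, 0, -200], 0], [[0, 0, -250], 0]]'

```text
t: 1.55
eef_pos: [280.0, -558.1, 492.0]
tcp_rot: [3.141, 0.0, 0.465]
ft_force: [-0.2, -0.2, -0.3]
opening: 0.999
grip_force: 0.0
```

The crop confirms the amber bottle and the steel tray. The jog has no tilt of its own, so I'll check how the arm behaves near its reach limit, in free space.

jog_arm --motion '[[[0, 50, -50], 0], [[0, 100, -100], 0], [[0, 150, -150], 0], [[0, 200, -200], 0], [[0, 250, -250], 0]]'

```text
t: 2.05
eef_pos: [333.9, -667.7, 610.2]
tcp_rot: [3.132, 0.0, 0.465]
ft_force: [1.2, -0.3, 0.8]
opening: 1.002
grip_force: 0.0
```

jog_arm --motion '[[[0, 40, -40], 0], [[0, 80, -80], 0], [[0, 120, -120], 0], [[0, 160, -160], 0], [[0, 200, -200], 0]]'

```text
t: 2.55
eef_pos: [333.9, -667.2, 626.0]
tcp_rot: [3.102, 0.0, 0.465]
ft_force: [-0.1, 0.1, 0.0]
opening: 0.996
grip_force: 0.0
```

```bash
python3 -c "
from h import *
s=state();print(s['joints'],s['eef_pos'],s['tcp_rot'])"
```

```text
[-1.19627951  0.76329307  0.04741697  0.00429953  2.29098758 -0.08740697] [ 333.91063001 -667.17424786  625.96643636] [3.10157335e+00 3.77833349e-04 4.64816373e-01]
```

jog_arm --motion '[[[0, 50, 0], 0], [[0, 100, 0], 0], [[0, 150, 0], 0], [[0, 200, 0], 0], [[0, 250, 0], 0]]'

```text
t: 3.05
eef_pos: [364.3, -727.8, 552.0]
tcp_rot: [3.077, 0.0, 0.465]
ft_force: [0.7, 0.4, 0.6]
opening: 1.0
grip_force: 0.0
```

jog_arm --motion '[[[0, 0, 0], 0]]'

```text
t: 3.15
eef_pos: [364.5, -728.4, 549.7]
tcp_rot: [3.082, -0.0, 0.465]
ft_force: [-0.3, -0.1, -0.3]
opening: 1.002
grip_force: 0.0
```

jog_arm --motion '[[[0, 0, -50], 0], [[0, 0, -100], 0], [[0, 0, -150], 0], [[0, 0, -200], 0], [[0, 0, -250], 0]]'

```text
t: 3.65
eef_pos: [324.4, -648.0, 661.5]
tcp_rot: [3.052, 0.0, 0.465]
ft_force: [-0.0, -0.7, 0.0]
opening: 1.0
grip_force: 0.0
```

jog_arm --motion '[[[0, 0, 0], 0]]'

```text
t: 3.75
eef_pos: [324.1, -647.2, 663.2]
tcp_rot: [3.049, 0.0, 0.465]
ft_force: [1.0, 0.7, 0.5]
opening: 0.999
grip_force: 0.0
```

```bash
cat >> h.py <<'E'
from scipy.spatial.transform import Rotation as Ro
def Rt(s=None): return Ro.from_euler("xyz",(s or state())["tcp_rot"]).as_matrix()
def go(P,az=None,g=6,show=True):
    """shift (tool axes) bringing the grasp point (g ahead of TCP) to P; turn so horizontal part of tool x points at az (rad)"""
    s=state(); R=Rt(s); z=R[:,2]; d=R.T@(np.asarray(P,float)-g*z-s["eef_pos"])
    t=0
    if az is not None:
        f=lambda t:(np.arctan2(*(R@[np.cos(t),np.sin(t),0])[[1,0]])-az+np.pi)%(2*np.pi)-np.pi
        ts=np.linspace(-np.pi,np.pi,7201); t=ts[np.argmin([abs(f(q)) for q in ts])]
    if show: print("shift",d.round(1),"len",np.linalg.norm(d).round(),"turn",round(float(t),3),"lean deg",np.degrees(np.arccos(-z[2])).round(2),"az",np.degrees(np.arctan2(z[1],z[0])).round(1),"j",s["joints"].round(2),"t",s["t"])
    return d,t
E
python3 - <<'E'
from h import *
go([500,-40,380],0.06)
E
```

```text
shift [ 429.5 -488.   233.1] len 691.0 turn 0.407 lean deg 5.28 az -63.6 j [-1.2   0.71  0.05  0.01  2.29 -0.09] t 3.75
```

jog_arm --motion '[[[30.7, -34.9, 16.6], 0], [[61.4, -69.7, 33.3], 0], [[92, -104.6, 50], 0], [[122.7, -139.4, 66.6], 0], [[153.4, -174.3, 83.3], 0]]'

```text
t: 4.25
eef_pos: [373.5, -482.7, 583.3]
tcp_rot: [3.055, 0.0, 0.464]
ft_force: [0.5, -0.8, 0.9]
opening: 1.001
grip_force: 0.0
```

jog_arm --motion '[[[30.7, -34.9, 16.6], 0], [[61.4, -69.7, 33.3], 0], [[92, -104.6, 50], 0], [[122.7, -139.4, 66.6], 0], [[153.4, -174.3, 83.3], 0]]'

```text
t: 4.75
eef_pos: [436.3, -265.1, 485.6]
tcp_rot: [3.054, 0.0, 0.465]
ft_force: [0.7, 0.7, 0.5]
opening: 1.002
grip_force: 0.0
```

jog_arm --motion '[[[30.7, -34.9, 16.6], 0.1], [[61.4, -69.7, 33.3], 0.2], [[92, -104.6, 50], 0.3], [[122.7, -139.4, 66.6], 0.407], [[122.7, -139.4, 66.6], 0.407]]'

```text
t: 5.25
eef_pos: [486.5, -88.7, 405.5]
tcp_rot: [3.063, -0.031, 0.059]
ft_force: [0.8, -0.2, -0.3]
opening: 0.998
grip_force: 0.0
```

Run:
```python
from h import *
go([500,-40,380],0.06)
c=read_camera("wrist"); cv2.imwrite("pics/w1.png",c["img"]); print(c["vertical_fov"],np.round(c["extrinsics"],2).tolist())
np.save("w1.npy",{k:v for k,v in c.items()},allow_pickle=True)
for k in("tray","bay","round_bottle"):
    for r in cut_out(k,c): print(k,r["p"],r["box"])
```

```text
shift [ 15.5 -49.7  16.2] len 55.0 turn -0.002 lean deg 4.81 az -65.1 j [-0.28  0.14  1.63 -0.07  1.31  1.25] t 5.25
67.61100022432821 [[0.05, 0.98, 0.21, 547.96], [-1.0, 0.04, 0.09, -73.94], [0.08, -0.21, 0.97, 552.3], [0.0, 0.0, 0.0, 1.0]]
tray 0.6 [247.3, 106.8, 317.8, 190.7]
tray 0.16 [147.7, 161.0, 180.9, 211.9]
bay 0.81 [0.0, 0.0, 619.9, 107.5]
round_bottle 0.84 [13.4, 175.1, 102.8, 216.6]
round_bottle 0.81 [0.0, 121.8, 16.5, 146.8]
```

View pics/w1.png

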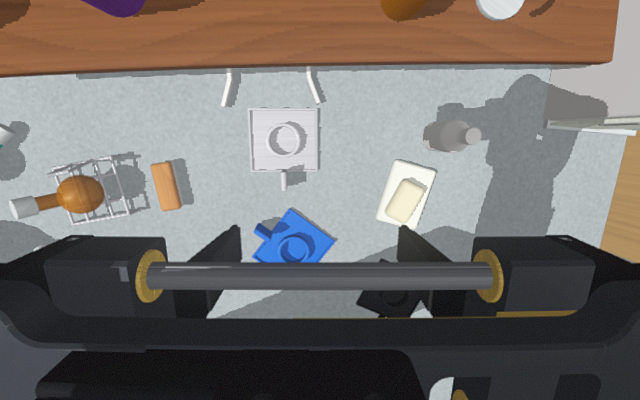

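Wrist view: steel tray at (285,139) with tab end at (284,188), flare tips at (224,105) and (321,102), plank's front edge at row ~70, amber bulb at (80,194), cap at (23,207). Now locating these precisely.

Run:
```python
from h import *
c=np.load("w1.npy",allow_pickle=True).item()
im=c["img"]
r=cut_out("tray",read_camera("top"))
for nm,u,v,z in (("cornTL",250,108,9),("cornTR",319,108,9),("cornBR",319,171,9),("cornBL",249,171,9),("ring",285,139,22),("tabtip",284,186,50),("flL",224,105.5,18),("flR",321,102.5,18),("flLin",229,71,18),("flRin",309,67,18),("edge@230_185",230,66,165),("edge0",0,77,165),("edge600",600,61,165)): print(nm,at_z(c,u,v,z).round(1))
t=read_camera("top")
print("bulb",tri([(c,80.5,194),(t,227.5,223)]).round(1),"cap",tri([(c,24,207),(t,206,227)]).round(1))
for z in(50,55,60): print(at_z(c,80.5,194,z).round(1),at_z(t,227.5,223,z).round(1))
cv2.imwrite("pics/w1c.png",np.hstack([cv2.resize(im[50:200,200:340],None,fx=4,fy=4,interpolation=2)[:, :],])[:600,:800])
cv2.imwrite("pics/w1b.png",cv2.resize(im[140:230,0:150],None,fx=5,fy=5,interpolation=2))
```

```text
cornTL [594.6   6.3   9. ]
cornTR [ 601.7 -113.     9. ]
cornBR [ 491.3 -119.     9. ]
cornBL [485.5   7.    9. ]
ring [545.3 -56.   22. ]
tabtip [467.5 -57.7  50. ]
flL [595.4  48.3  18. ]
flR [ 610.1 -115.3   18. ]
flLin [651.  40.  18.]
flRin [666.1 -91.9  18. ]
edge@230_185 [628.4   7.5 165. ]
edge0 [602.6 277.3 165. ]
edge600 [ 674.7 -476.9  165. ]
bulb [441.6 270.7  57.5] cap [429.9 320.8 107.1]
[440.5 276.1  50. ] [441.2 271.7  50. ]
[441.6 272.6  55. ] [441.2 270.9  55. ]
[442.6 269.2  60. ] [441.1 270.   60. ]
```

View pics/w1c.png

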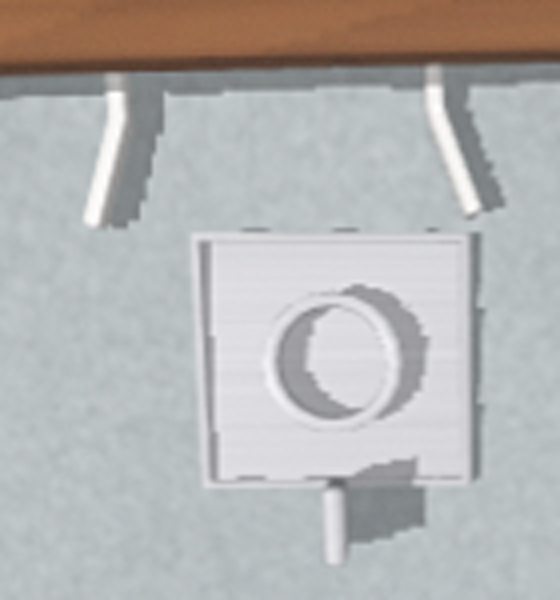

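View pics/w1b.png

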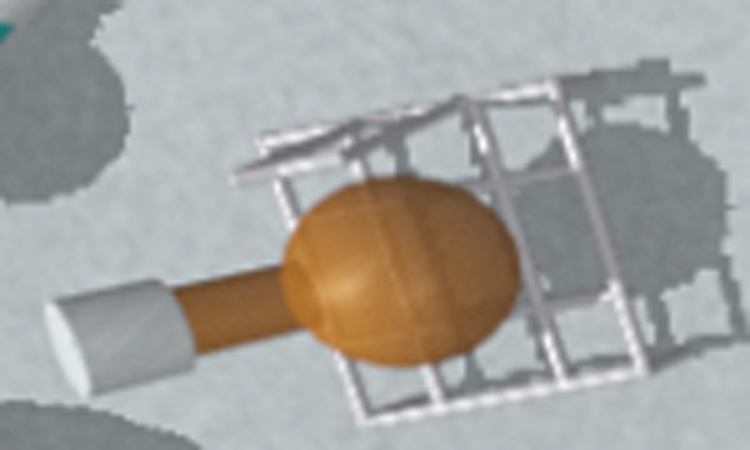

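Run:
```python
from h import *
c=np.load("w1.npy",allow_pickle=True).item()
P={n:at_z(c,u,v,z)[:2] for n,u,v,z in (("TL",248.5,109,9),("TR",319.5,109,9),("BL",252,171.3,9),("BR",319.5,170.5,9),("ring",283.3,140,22),("tab",284,189,50),("bL",229,79.3,18),("bR",309,75,18),("fL",223.3,105.5,18),("fR",318.3,102.5,18))}
for k,v in P.items(): print(k,v.round(1))
b=(P["bL"]+P["bR"])/2;f=(P["fL"]+P["fR"])/2; w=P["bL"]-P["bR"]; yaw=np.arctan2(-w[0],w[1]); d=np.array([np.cos(yaw),np.sin(yaw)])
print("bay w",np.linalg.norm(w),"yaw",np.degrees(yaw),"from flare mid",np.degrees(np.arctan2(*(b-f)[::-1])),"org",b+60*d,f+100*d)
print("tray mid",np.mean([P[k] for k in("TL","TR","BL","BR")],0),"yaw ring-tab",np.degrees(np.arctan2(*(P["ring"]-P["tab"])[::-1])))
t=read_camera("top")
for z in(107,112.5,118): print(z,at_z(c,24,207.2,z).round(1),at_z(t,206,227,z).round(1))
a=np.radians(103.1)
for B in([441.5,271,55],):
    print(proj(c,B),proj(t,B)); C=np.array(B)+[44.9*np.cos(a),44.9*np.sin(a),57.5]; print(C,proj(c,C),proj(t,C))
for n in("round_bottle",):
    for r in cut_out(n,t)[:4]: print(r["box"])
```

```text
TL [592.8   8.8]
TR [ 600.1 -113.9]
BL [485.2   1.6]
BR [ 492.2 -119.9]
ring [543.4 -53.1]
tab [462.3 -57.9]
bL [638.  40.]
bR [653.4 -92.5]
fL [595.4  49.5]
fR [ 609.8 -110.6]
bay w 133.41917888617553 yaw 6.645760937197521 from flare mid 5.72312942727694 org [705.27929614 -19.30001474] [701.938381   -18.98752749]
tray mid [542.56929074 -55.84243463] yaw ring-tab 3.3693993179463346
107 [429.7 321.  107. ] [429.7 320.7 107. ]
112.5 [431.2 316.1 112.5] [429.7 319.6 112.5]
118 [432.6 311.2 118. ] [429.7 318.4 118. ]
[ 81.53035153 194.08621363] [227.45037253 222.88841327]
[431.3233563  314.73152093 112.5       ] [ 24.9288755  207.11864253] [207.78446772 226.39809398]
[201.5, 210.2, 239.3, 235.9]
[153.2, 187.6, 182.8, 220.4]
[183.2, 263.0, 220.3, 293.5]
```

```bash
cat >> h.py <<'E'
AX=np.array([np.sin(np.radians(38))*np.cos(np.radians(103)),np.sin(np.radians(38))*np.sin(np.radians(103)),np.cos(np.radians(38))])
def perp(a):
    R=Rt(); b=R.T@a; t=np.arctan2(b[1],b[0])  # new x along horizontal part of a -> y_t.a=0
    print("turn for y perp",round(float(t),3),"angle a/-z",np.degrees(np.arccos(-b[2]/np.linalg.norm(b))).round(2))
E
python3 - <<'E'
from h import *
R=Rt(); C=np.array([431,315.3,112])
go(C-80*R[:,2]); perp(AX)
E
```

```text
shift [ -41.7 -434.1  175.2] len 470.0 turn 0.0 lean deg 5.06 az -63.2 j [-0.29  0.14  1.63 -0.07  1.31  1.24] t 5.7
turn for y perp -1.71 angle a/-z 33.11
```

jog_arm --motion '[[[-4.2, -43.4, 17.5], -0.147], [[-8.4, -86.8, 35], -0.294], [[-12.6, -130.2, 52.5], -0.441], [[-16.8, -173.6, 70], -0.588], [[-21, -217, 87.5], -0.735]]'

```text
t: 6.2
eef_pos: [456.1, 116.0, 302.6]
tcp_rot: [3.058, 0.028, 0.797]
ft_force: [1.0, 0.1, 0.3]
opening: 1.001
grip_force: 0.0
```

```bash
cat > a.py <<'E'
from h import *
import sys
h=float(sys.argv[1]); R=Rt(); C=np.array([431,315.3,112])
go(C-h*R[:,2]); perp(AX)
E
python3 a.py 80
```

```text
shift [ 130.2 -172.4   87.3] len 233.0 turn 0.0 lean deg 5.06 az -62.8 j [ 0.15  0.2   1.84 -0.1   1.08  0.97] t 6.2
turn for y perp -0.968 angle a/-z 33.12
```

jog_arm --motion '[[[26, -34.5, 17.5], -0.147], [[52, -69, 35], -0.294], [[78, -103.4, 52.4], -0.441], [[104, -138, 70], -0.588], [[130.2, -172.4, 87.3], -0.735]]'

```text
t: 6.7
eef_pos: [428.8, 322.5, 197.4]
tcp_rot: [3.099, 0.077, 1.532]
ft_force: [1.3, 0.6, -0.2]
opening: 1.001
grip_force: 0.0
```

jog_arm --motion '[[[0, 0, 0], -0.12], [[0, 0, 0], -0.233], [[0, 0, 0], -0.233]]'

```text
t: 7.0
eef_pos: [429.0, 321.1, 197.9]
tcp_rot: [3.118, 0.085, 1.762]
ft_force: [-0.6, -0.1, 0.1]
opening: 1.0
grip_force: 0.0
```

```bash
python3 a.py 0
python3 - <<'E'
from h import *
c=read_camera("wrist"); cv2.imwrite("pics/w2.png",c["img"])
for r in cut_out("round_bottle",c): print(r["p"],r["box"])
print(proj(c,[431,315.3,112]),proj(c,[441.5,271,55]))
E
```

```text
shift [ 1.2 -1.2 80.1] len 80.0 turn 0.0 lean deg 5.04 az -63.5 j [ 0.56  0.42  1.82 -0.11  0.91  0.44] t 7.0
turn for y perp -0.005 angle a/-z 33.11
0.84 [356.8, 3.6, 447.4, 119.5]
0.72 [130.2, 91.1, 239.9, 184.4]
0.56 [293.1, 191.5, 348.4, 260.6]
[318.50983613 213.03316945] [319.07469909 234.45594091]
```

View pics/w2.png

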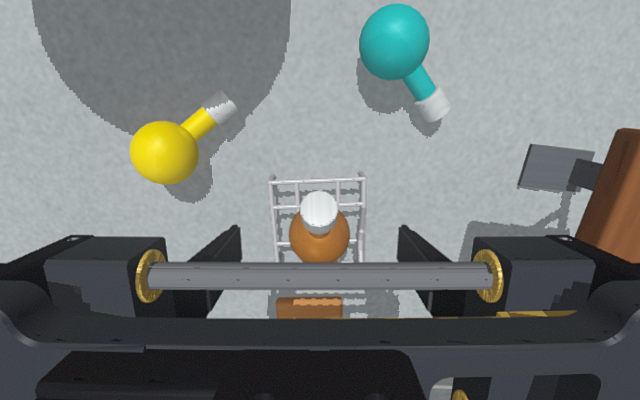

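The cap at (319,211) and bulb at (320,235) match the predictions (318.5,213) and (319,234.5). Descending and gripping.

jog_arm --motion '[[[0.3, -0.3, 25], 0], [[0.6, -0.6, 50], 0], [[1, -1, 68], 0], [[1.2, -1.2, 80], 0], [[1.2, -1.2, 80], 0]]'

```text
t: 7.6
eef_pos: [430.4, 315.2, 117.3]
tcp_rot: [3.119, 0.085, 1.758]
ft_force: [-0.4, -0.3, -0.1]
opening: 1.0
grip_force: 0.0
```

jog_arm --motion '[[[0, 0, 0], 0], [[0, 0, 0], 0], [[0, 0, 0], 0], [[0, 0, 0], 0], [[0, 0, 0], 0]]' --grip 1

```text
t: 8.1
eef_pos: [430.6, 315.9, 118.6]
tcp_rot: [3.117, 0.084, 1.76]
ft_force: [-0.2, 0.1, -0.1]
opening: 0.636
grip_force: 0.0
```

jog_arm --motion '[[[0, 0, 0], 0], [[0, 0, 0], 0], [[0, 0, 0], 0]]'

```text
t: 8.4
eef_pos: [430.5, 315.8, 118.2]
tcp_rot: [3.118, 0.085, 1.76]
ft_force: [0.5, -1.1, 0.6]
opening: 0.384
grip_force: 0.0
```

```bash
python3 a.py 0; python3 -c "
from h import *
s=state();print(s['opening']*95,s['grip_force'],(Rt().T@[0,0,200]).round(1))"
```

```text
shift [-0.1  0.2  0.3] len 0.0 turn 0.0 lean deg 5.04 az -63.4 j [ 0.55  0.53  1.9  -0.13  0.73  0.46] t 8.4
turn for y perp -0.006 angle a/-z 33.12
36.45733449459175 0.0 [ -16.9    4.7 -199.2]
```

jog_arm --motion '[[[0, 0, 0], 0], [[0, 0, 0], 0], [[0, 0, 0], 0], [[-0.4, 0.1, -5], 0], [[-1.3, 0.4, -15], 0]]'

```text
t: 8.9
eef_pos: [430.1, 315.6, 133.2]
tcp_rot: [3.12, 0.085, 1.76]
ft_force: [-0.6, -0.1, -2.1]
opening: 0.306
grip_force: 30.0
```

jog_arm --motion '[[[-2.5, 0.7, -30], 0], [[-6, 1.6, -70], 0], [[-10, 2.8, -115], 0], [[-14, 4, -162], 0], [[-17.8, 5, -210], 0]]'

```text
t: 9.4
eef_pos: [429.8, 315.4, 346.8]
tcp_rot: [3.118, 0.084, 1.76]
ft_force: [1.8, 1.4, -2.6]
opening: 0.309
grip_force: 30.0
```

```bash
python3 -c "
from h import *
go([720,187,640]); perp(AX); print(state()['opening']*95,state()['grip_force'])
c=read_camera('wrist')
for r in cut_out('round_bottle',c): print(r['p'],r['box'])"
```

```text
shift [-204.7  267.4 -276.7] len 436.0 turn 0.0 lean deg 5.02 az -63.4 j [ 0.55  0.27  1.62 -0.09  1.26  0.39] t 9.4
turn for y perp -0.006 angle a/-z 33.14
29.323547058045374 29.99853014945984
0.94 [189.4, 90.0, 261.0, 157.2]
0.78 [341.5, 33.9, 405.7, 110.6]
0.57 [290.6, 227.1, 350.6, 310.6]
```

jog_arm --motion '[[[-22.7, 29.7, -30.7], 0], [[-45.5, 59.4, -61.5], 0], [[-68, 89, -92], 0], [[-91, 119, -123], 0], [[-113.7, 148.5, -153.7], 0]]'

```text
t: 10.0
eef_pos: [592.1, 243.9, 511.4]
tcp_rot: [3.119, 0.084, 1.76]
ft_force: [-0.1, 0.9, -1.0]
opening: 0.313
grip_force: 30.0
```

jog_arm --motion '[[[-22.7, 29.7, -30.7], 0.147], [[-45.5, 59.4, -61.5], 0.294], [[-68, 89, -92], 0.441], [[-91, 119, -123], 0.588], [[-91, 119, -123], 0.735]]'

```text
t: 10.5
eef_pos: [710.2, 187.9, 632.0]
tcp_rot: [3.07, 0.055, 1.169]
ft_force: [0.5, -0.0, -1.3]
opening: 0.309
grip_force: 30.0
```

jog_arm --motion '[[[0, 0, 0], 0.147], [[0, 0, 0], 0.294], [[0, 0, 0], 0.441], [[0, 0, 0], 0.588], [[0, 0, 0], 0.735]]'

```text
t: 11.0
eef_pos: [709.9, 188.2, 631.5]
tcp_rot: [3.052, -0.007, 0.433]
ft_force: [0.3, -0.9, -2.6]
opening: 0.311
grip_force: 30.0
```

```bash
cat > b.py <<'E'
from h import *
s=state();R=Rt(s);az=np.arctan2(s['eef_pos'][1],s['eef_pos'][0])
go([720,187,640],np.radians(6)); 
e=np.array([np.cos(az),np.sin(az),0])
print(s['eef_pos'].round(1),"radial deg",np.degrees(az).round(2),"out100",(R.T@e*100).round(1),"up100",(R.T@[0,0,100]).round(1))
z=R[:,2]; L=np.arccos(-z[2]); a=np.arctan2(z[1],z[0]); v=L*np.array([np.cos(a),np.sin(a)]); w=np.radians(33.1)*np.array([np.cos(np.radians(6)),np.sin(np.radians(6))])
print("lean vec",v.round(3),"missing",(w-v).round(3),"az",np.degrees(np.arctan2(*(w-v)[::-1])).round(1))
E
python3 b.py
```

```text
shift [  8.7   6.  -13.9] len 17.0 turn 0.329 lean deg 5.16 az -60.8 j [ 0.2   0.74  0.09 -0.11  2.28  1.26] t 11.0
[709.9 188.2 631.5] radial deg 14.84 out100 [98.5 17.2  2.2] up100 [  0.7   9.  -99.6]
lean vec [ 0.044 -0.079] missing [0.531 0.139] az 14.7
```

jog_arm --motion '[[[34.7, 9.2, -34.1], 0], [[69, 18, -68], 0], [[104, 28, -102], 0], [[139, 37, -136], 0], [[173, 46, -170], 0]]'

```text
t: 11.5
eef_pos: [712.1, 186.2, 640.1]
tcp_rot: [3.045, -0.034, 0.442]
ft_force: [0.6, 0.8, -1.5]
opening: 0.31
grip_force: 30.0
```

jog_arm --motion '[[[34.7, 9.2, -34.1], 0], [[69, 18, -68], 0], [[104, 28, -102], 0], [[139, 37, -136], 0], [[173, 46, -170], 0]]'

```text
t: 12.0
eef_pos: [711.7, 184.2, 648.5]
tcp_rot: [3.039, -0.06, 0.444]
ft_force: [0.2, 0.4, -1.4]
opening: 0.31
grip_force: 30.0
```

jog_arm --motion '[[[49, 12, -4], 0], [[98, 24, -8], 0], [[147, 36, -12], 0], [[196, 48, -16], 0], [[245, 60, -20], 0]]'

```text
t: 12.5
eef_pos: [773.3, 191.0, 588.7]
tcp_rot: [3.032, -0.087, 0.447]
ft_force: [0.6, 0.5, -2.6]
opening: 0.31
grip_force: 30.0
```

jog_arm --motion '[[[0, 4, -49], 0], [[0, 8, -98], 0], [[0, 12, -147], 0], [[0, 16, -196], 0], [[0, 20, -245], 0]]'

```text
t: 13.0
eef_pos: [684.8, 168.8, 692.0]
tcp_rot: [3.025, -0.112, 0.45]
ft_force: [-0.0, -0.3, -3.4]
opening: 0.309
grip_force: 30.0
```

```bash
python3 b.py
```

```text
shift [33.6 -7.6 49.6] len 60.0 turn 0.344 lean deg 9.26 az -20.6 j [ 0.18  0.67  0.05 -0.11  2.28  1.23] t 13.0
[684.8 168.8 692. ] radial deg 13.85 out100 [97.2 19.2 13.3] up100 [ 11.2  11.6 -98.7]
lean vec [ 0.151 -0.057] missing [0.423 0.117] az 15.5
```

jog_arm --motion '[[[37, 5, -30], 0], [[75, 8, -60], 0], [[112, 8, -90], 0], [[150, 14, -120], 0], [[187, 25, -150], 0]]'

```text
t: 13.5
eef_pos: [689.7, 186.0, 689.4]
tcp_rot: [3.019, -0.135, 0.453]
ft_force: [0.2, -0.2, -2.2]
opening: 0.309
grip_force: 30.0
```

jog_arm --motion '[[[38, 5, -29], 0], [[77, 10, -57], 0], [[115, 15, -86], 0], [[154, 20, -114], 0], [[192, 25, -143], 0]]'

```text
t: 14.0
eef_pos: [693.7, 198.0, 690.5]
tcp_rot: [3.012, -0.164, 0.456]
ft_force: [-1.4, -1.0, -2.2]
opening: 0.311
grip_force: 30.0
```

jog_arm --motion '[[[39, 11, -28], 0], [[78, 22, -55], 0], [[116, 33, -83], 0], [[155, 44, -110], 0], [[194, 55, -138], 0]]'

```text
t: 14.5
eef_pos: [703.0, 193.4, 691.3]
tcp_rot: [3.005, -0.192, 0.46]
ft_force: [-0.1, 0.7, -2.9]
opening: 0.31
grip_force: 30.0
```

jog_arm --motion '[[[39, 11, -27], 0], [[78, 22, -54], 0], [[117, 33, -81], 0], [[156, 44, -108], 0], [[195, 55, -135], 0]]'

```text
t: 15.0
eef_pos: [710.4, 190.0, 693.9]
tcp_rot: [2.997, -0.22, 0.464]
ft_force: [0.2, -0.6, -1.9]
opening: 0.311
grip_force: 30.0
```

jog_arm --motion '[[[39, 11, -26], 0], [[79, 22, -53], 0], [[118, 33, -79], 0], [[157, 44, -106], 0], [[196, 55, -132], 0]]'

```text
t: 15.5
eef_pos: [716.2, 187.1, 698.0]
tcp_rot: [2.989, -0.248, 0.468]
ft_force: [0.6, 0.5, -3.2]
opening: 0.31
grip_force: 30.0
```

```bash
python3 b.py
```

```text
shift [-11.   -6.9  50.6] len 52.0 turn 0.353 lean deg 16.65 az -5.2 j [ 0.19  0.67  0.05 -0.1   2.14  1.25] t 15.5
[716.2 187.1 698. ] radial deg 14.64 out100 [94.7 17.2 27. ] up100 [ 24.6  14.7 -95.8]
lean vec [ 0.289 -0.026] missing [0.285 0.087] az 16.9
```

jog_arm --motion '[[[41, 1, -24], 0], [[82, 2, -48], 0], [[123, 3, -72], 0], [[164, 4, -96], 0], [[205, 5, -120], 0]]'

```text
t: 16.0
eef_pos: [717.0, 213.2, 698.6]
tcp_rot: [2.982, -0.277, 0.473]
ft_force: [0.3, 0.9, -2.1]
opening: 0.307
grip_force: 30.0
```

jog_arm --motion '[[[41, 3, -23], 0], [[82, 6, -46], 0], [[123, 9, -69], 0], [[164, 12, -92], 0], [[205, 15, -115], 0]]'

```text
t: 16.5
eef_pos: [719.1, 229.9, 700.7]
tcp_rot: [2.974, -0.307, 0.478]
ft_force: [-0.2, -0.5, -1.3]
opening: 0.31
grip_force: 30.0
```

jog_arm --motion '[[[42, 10, -22], 0], [[84, 20, -44], 0], [[126, 30, -66], 0], [[168, 40, -88], 0], [[210, 50, -110], 0]]'

```text
t: 17.0
eef_pos: [727.5, 226.7, 703.7]
tcp_rot: [2.966, -0.337, 0.484]
ft_force: [0.3, -0.1, -2.3]
opening: 0.31
grip_force: 30.0
```

jog_arm --motion '[[[42, 10, -21], 0], [[84, 20, -42], 0], [[126, 30, -63], 0], [[168, 40, -84], 0], [[210, 50, -105], 0]]'

```text
t: 17.5
eef_pos: [734.4, 224.6, 708.0]
tcp_rot: [2.958, -0.368, 0.49]
ft_force: [0.2, 0.1, -1.8]
opening: 0.311
grip_force: 30.0
```

jog_arm --motion '[[[43, 10, -20], 0], [[86, 20, -40], 0], [[129, 30, -60], 0], [[172, 40, -80], 0], [[215, 50, -100], 0]]'

```text
t: 18.0
eef_pos: [741.0, 223.3, 712.5]
tcp_rot: [2.949, -0.399, 0.496]
ft_force: [-0.6, 0.3, -2.2]
opening: 0.309
grip_force: 30.0
```

jog_arm --motion '[[[43, 10, -19], 0], [[86, 20, -38], 0], [[129, 30, -57], 0], [[172, 40, -76], 0], [[215, 50, -95], 0]]'

```text
t: 18.5
eef_pos: [746.3, 222.3, 718.3]
tcp_rot: [2.939, -0.43, 0.503]
ft_force: [0.1, 0.2, -1.5]
opening: 0.31
grip_force: 30.0
```

```bash
python3 b.py
```

```text
shift [-69.1   7.   51. ] len 86.0 turn 0.36 lean deg 27.08 az 2.6 j [ 0.23  0.67  0.05 -0.09  1.96  1.29] t 18.5
[746.3 222.3 718.3] radial deg 16.59 out100 [88.8 12.6 44.2] up100 [ 41.7  18.3 -89. ]
lean vec [0.472 0.022] missing [0.102 0.039] az 20.7
```

jog_arm --motion '[[[42, -8, -18], 0], [[84, -16, -36], 0], [[126, -24, -54], 0], [[168, -32, -72], 0], [[210, -40, -90], 0]]'

```text
t: 19.0
eef_pos: [734.3, 270.8, 722.8]
tcp_rot: [2.931, -0.462, 0.511]
ft_force: [-0.3, 0.2, -2.6]
opening: 0.309
grip_force: 30.0
```

jog_arm --motion '[[[42, -5, -18], 0], [[84, -10, -36], 0], [[126, -15, -54], 0], [[168, -20, -72], 0], [[210, -25, -90], 0]]'

```text
t: 19.5
eef_pos: [723.9, 303.0, 729.6]
tcp_rot: [2.923, -0.494, 0.518]
ft_force: [0.6, 0.9, -1.9]
opening: 0.311
grip_force: 30.0
```

jog_arm --motion '[[[43, 5, -17], 0], [[86, 10, -34], 0], [[129, 15, -51], 0], [[172, 20, -68], 0], [[215, 25, -85], 0]]'

```text
t: 20.0
eef_pos: [724.3, 304.6, 739.0]
tcp_rot: [2.915, -0.526, 0.526]
ft_force: [-0.4, -1.7, -2.3]
opening: 0.311
grip_force: 30.0
```

```bash
python3 b.py
python3 - <<'E'
from h import *
R=Rt();s=state()
P=np.array([560,-30,330.])
go(P)
E
```

```text
shift [-104.    84.9   69.1] len 151.0 turn 0.361 lean deg 32.56 az 5.5 j [ 0.36  0.66  0.05 -0.15  1.88  1.38] t 20.0
[724.3 304.6 739. ] radial deg 22.81 out100 [85.8  1.3 51.4] up100 [ 50.2  19.4 -84.3]
lean vec [0.566 0.055] missing [0.009 0.006] az 33.3
shift [-473.5  157.1  233.4] len 551.0 turn 0.0 lean deg 32.56 az 5.5 j [ 0.36  0.66  0.05 -0.15  1.88  1.38] t 20.0
```

jog_arm --motion '[[[0, 0, 0], 0.12], [[0, 0, 0], 0.25], [[0, 0, 0], 0.37], [[0, 0, 0], 0.37]]'

```text
t: 20.4
eef_pos: [724.3, 304.8, 738.9]
tcp_rot: [-3.14, -0.568, 0.093]
ft_force: [-1.4, 0.7, -1.1]
opening: 0.308
grip_force: 30.0
```

Run:
```python
from h import *
R=Rt(); print("y_t",R[:,1].round(3),"x",R[:,0].round(3))
a=Ro.from_euler("xyz",[3.118,.085,1.76]).as_matrix().T@AX; print("bottle axis now",(R@a).round(4))
go([560,-30,330]); go([480,-40,330])
```

```text
y_t [ 0.094 -0.996 -0.002] x [0.839 0.078 0.538]
bottle axis now [0.0093 0.0027 1.    ]
shift [-384.1  318.5  233.3] len 551.0 turn 0.0 lean deg 32.56 az 5.5 j [ 0.36  0.66  0.05 -0.15  1.88  1.75] t 20.4
shift [-452.1  321.   189.9] len 586.0 turn 0.0 lean deg 32.56 az 5.5 j [ 0.36  0.66  0.05 -0.15  1.88  1.75] t 20.4
```

jog_arm --motion '[[[-34, 28.2, 20.6], 0], [[-68, 56.4, 41.3], 0], [[-102, 84.6, 62], 0], [[-136, 112.8, 82.6], 0], [[-170, 141, 103], 0]]'

```text
t: 20.9
eef_pos: [675.1, 202.8, 618.2]
tcp_rot: [3.14, -0.57, 0.1]
ft_force: [1.4, 0.4, -0.7]
opening: 0.312
grip_force: 30.0
```

jog_arm --motion '[[[-34, 28.2, 20.6], 0], [[-68, 56.4, 41.3], 0], [[-102, 84.6, 62], 0], [[-136, 112.8, 82.6], 0], [[-170, 141, 103], 0]]'

```text
t: 21.4
eef_pos: [601.1, 53.8, 439.6]
tcp_rot: [3.139, -0.569, 0.1]
ft_force: [0.9, -0.3, -1.8]
opening: 0.311
grip_force: 30.0
```

jog_arm --motion '[[[-22, 18, 13], 0], [[-44, 36, 27], 0], [[-44, 36, 27], 0], [[-44, 36, 27], 0]]'

```text
t: 21.8
eef_pos: [583.6, 16.7, 394.9]
tcp_rot: [3.141, -0.569, 0.097]
ft_force: [-0.4, 0.7, -1.8]
opening: 0.311
grip_force: 30.0
```

Run:
```python
from h import *
go([543.5,-55,220]); s=state(); print(s["eef_pos"],s["tcp_rot"])
c=read_camera("wrist"); t=read_camera("top"); w=read_camera("scene")
G=s["eef_pos"]+6*Rt(s)[:,2]; B=G-[0,0,73]
for n,k in(("w",c),("t",t),("s",w)):
    print(n,"cap",proj(k,G).round(1),"bulb",proj(k,B).round(1),"ring",proj(k,[543.5,-55,22]).round(1),[(round(r["p"],2),np.round(r["box"]).tolist()) for r in cut_out("round_bottle",k)])
im=np.vstack([c["img"][:300],cv2.resize(w["img"][130:280,140:400],(640,300),interpolation=2)]); cv2.imwrite("pics/p1.png",im)
```

```text
shift [-133.7   67.4  116.1] len 189.0 turn 0.0 lean deg 32.6 az 5.5 j [-0.14  0.12  1.78  0.2   0.69  1.22] t 21.8
[583.60550327  16.72892351 394.87995265] [ 3.14089378 -0.56904556  0.09670798]
w cap [319.  254.2] bulb [319.1 268.7] ring [359.6 318.1] [(0.9, [292.0, 227.0, 346.0, 310.0])]
t cap [320.1 153.8] bulb [319.5 158.5] ring [342.5 187.7] [(0.95, [187.0, 261.0, 220.0, 295.0]), (0.72, [313.0, 142.0, 328.0, 162.0]), (0.63, [152.0, 188.0, 184.0, 220.0]), (0.53, [427.0, 100.0, 454.0, 121.0])]
s cap [334.7 107.8] bulb [334.1 137.9] ring [299.4 234.9] [(0.85, [349.0, 134.0, 382.0, 148.0]), (0.7, [321.0, 99.0, 353.0, 154.0]), (0.61, [419.0, 143.0, 433.0, 152.0])]
```

View pics/p1.png

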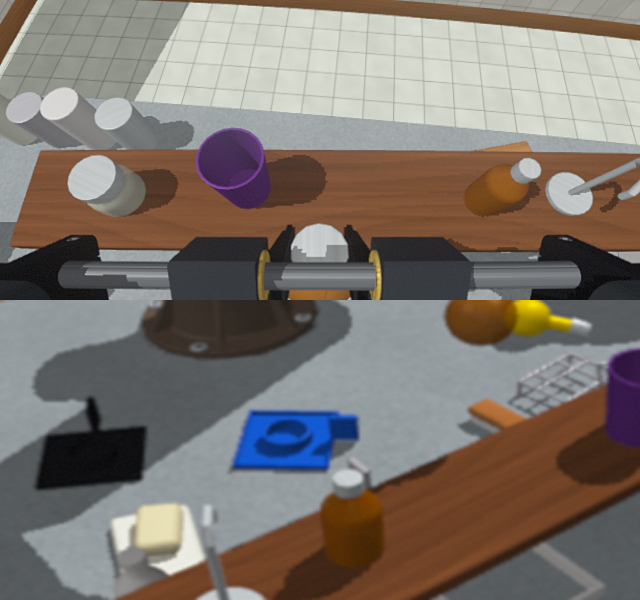

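The scene box (321..353, 99..154) agrees with the predicted upright bottle (cap 335,108; bulb 334,138). Going down over the ring.

Run:
```python
from h import *
go([543.7,-55,145]); print((Rt().T@[0,0,-10]).round(2))
```

```text
shift [-174.1   68.5  179.2] len 259.0 turn 0.0 lean deg 32.62 az 5.6 j [-0.14  0.12  1.78  0.2   0.69  1.22] t 22.1
[-5.39  0.    8.42]
```

jog_arm --motion '[[[-29, 11.4, 29.9], 0], [[-58, 22.8, 59.7], 0], [[-87, 34.2, 89.6], 0], [[-116, 45.7, 119.5], 0], [[-140, 55, 144], 0]]'

```text
t: 22.6
eef_pos: [551.0, -36.7, 209.0]
tcp_rot: [-3.137, -0.57, 0.096]
ft_force: [0.2, 0.4, -1.3]
opening: 0.311
grip_force: 30.0
```

jog_arm --motion '[[[-20, 8, 21], 0], [[-34.1, 13.5, 35.2], 0], [[-34.1, 13.5, 35.2], 0], [[-34.1, 13.5, 35.2], 0]]'

```text
t: 23.0
eef_pos: [543.4, -50.5, 161.8]
tcp_rot: [-3.135, -0.57, 0.096]
ft_force: [0.2, 1.0, -3.0]
opening: 0.309
grip_force: 30.0
```

Run:
```python
from h import *
go([543.7,-55,122]); s=state(); print(s["eef_pos"],s["tcp_rot"],s["ft_force"])
G=s["eef_pos"]+6*Rt(s)[:,2]; B=G-[0,0,73]
c=read_camera("top"); w=read_camera("scene")
for k in(c,w):
    print("cap",proj(k,G).round(1),"bulb",proj(k,B).round(1),[(round(r["p"],2),np.round(r["box"]).tolist()) for r in cut_out("round_bottle",k)])
a=cv2.resize(c["img"][140:240,290:400],(440,400),interpolation=2); b=cv2.resize(w["img"][150:250,240:330],(360,400),interpolation=2); cv2.imwrite("pics/p2.png",np.hstack([a,b]))
```

```text
shift [-21.5   4.7  27.4] len 35.0 turn 0.0 lean deg 32.64 az 6.1 j [-0.32  0.39  2.18  1.39  0.23 -0.16] t 23.0
[543.3760386  -50.54656478 161.75557325] [-3.13547567 -0.56967412  0.0956553 ] [ 0.23894902  0.96786089 -2.96257273]
cap [344.  182.4] bulb [342.2 184.8] [(0.81, [186.0, 261.0, 221.0, 293.0]), (0.8, [152.0, 185.0, 183.0, 223.0]), (0.75, [332.0, 171.0, 349.0, 191.0])]
cap [299.8 195.5] bulb [300.8 217.6] [(0.72, [343.0, 132.0, 381.0, 149.0]), (0.57, [420.0, 144.0, 432.0, 152.0]), (0.56, [290.0, 186.0, 314.0, 222.0])]
```

View pics/p2.png

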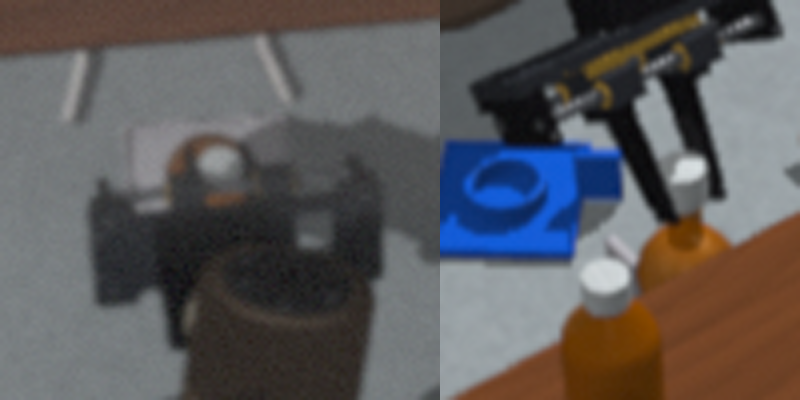

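jog_arm --motion '[[[-3, 0.9, 4], 0], [[-6, 1.8, 8], 0], [[-9, 2.7, 11.5], 0], [[-12, 3.6, 15], 0], [[-14, 4.4, 18], 0]]'

```text
t: 23.7
eef_pos: [542.3, -54.7, 140.9]
tcp_rot: [-3.137, -0.573, 0.097]
ft_force: [0.8, -0.0, -2.2]
opening: 0.309
grip_force: 30.0
```

jog_arm --motion '[[[0, 0, 0], 0], [[0, 0, 0], 0], [[0, 0, 0], 0]]'

```text
t: 24.0
eef_pos: [542.1, -54.8, 140.7]
tcp_rot: [-3.136, -0.572, 0.097]
ft_force: [0.4, -0.0, -1.9]
opening: 0.314
grip_force: 30.0
```

Run:
```python
from h import *
go([543.7,-55,120]); s=state(); print(s["eef_pos"],s["tcp_rot"],s["ft_force"],Rt()[:,1])
```

```text
shift [-9.9  0.5 12.3] len 16.0 turn 0.0 lean deg 32.79 az 6.1 j [-0.33  0.44  2.2   1.67  0.23 -0.46] t 24.0
[542.10560238 -54.78104241 140.71613721] [-3.13633812 -0.57231143  0.09669674] [ 3.54836672e-01 -3.72057631e-04 -1.90464933e+00] [ 0.09937721 -0.99504003 -0.00441721]
```

jog_arm --motion '[[[-2, 0.1, 2.5], 0], [[-4, 0.2, 5], 0], [[-6, 0.3, 7.5], 0], [[-8, 0.4, 10], 0], [[-9.9, 0.5, 12.3], 0]]'

```text
t: 24.5
eef_pos: [540.4, -55.5, 124.7]
tcp_rot: [-3.136, -0.572, 0.096]
ft_force: [-0.0, 0.5, -2.8]
opening: 0.312
grip_force: 30.0
```

jog_arm --motion '[[[0, 0, 0], 0], [[0, 0, 0], 0], [[-0.5, 0, 0.8], 0], [[-0.5, 0, 0.8], 0]]'

```text
t: 24.9
eef_pos: [540.3, -55.5, 123.7]
tcp_rot: [-3.136, -0.572, 0.096]
ft_force: [0.2, -0.2, -2.1]
opening: 0.313
grip_force: 30.0
```

jog_arm --motion '[[[-0.5, 0, 0.8], 0], [[-0.5, 0, 0.8], 0]]'

```text
t: 25.1
eef_pos: [540.4, -55.4, 122.7]
tcp_rot: [-3.136, -0.572, 0.096]
ft_force: [-0.4, 0.3, 0.3]
opening: 0.307
grip_force: 30.0
```

jog_arm --motion '[[[-0.5, 0, 0.8], 0], [[-0.5, 0, 0.8], 0]]'

```text
t: 25.3
eef_pos: [540.6, -55.2, 122.1]
tcp_rot: [-3.136, -0.573, 0.096]
ft_force: [-2.4, 1.0, 5.9]
opening: 0.306
grip_force: 30.0
```

Run:
```python
from h import *
go([543.7,-55,116]); s=state(); print(s["eef_pos"],s["tcp_rot"],s["ft_force"],s["moment"],Rt()[:,1])
```

```text
shift [-0.7  0.1  0.8] len 1.0 turn 0.0 lean deg 32.83 az 6.2 j [-0.33  0.48  2.22  1.9   0.24 -0.7 ] t 25.3
[540.59000543 -55.23099474 122.11282002] [-3.13563844 -0.57294645  0.09643575] [-2.39416675  0.95602165  5.93784296] [0.39220035 0.19413844 0.18094615] [ 0.09949747 -0.99502524 -0.00500334]
```

jog_arm --motion '[[[-0.8, -0.6, -0.9], 0], [[-0.8, -0.6, -0.9], 0], [[-0.8, -0.6, -0.9], 0]]'

```text
t: 25.6
eef_pos: [539.1, -55.0, 121.9]
tcp_rot: [-3.136, -0.571, 0.096]
ft_force: [0.9, 2.0, -0.4]
opening: 0.31
grip_force: 30.0
```

jog_arm --motion '[[[0, 0, 0], 0], [[0, 0, 0], 0]]'

```text
t: 25.8
eef_pos: [539.1, -55.0, 121.9]
tcp_rot: [-3.136, -0.571, 0.096]
ft_force: [-1.1, 1.2, -0.2]
opening: 0.308
grip_force: 30.0
```

jog_arm --motion '[[[-0.3, -0.6, 0.5], 0], [[-0.3, -0.6, 0.5], 0], [[-0.3, -0.6, 0.5], 0]]'

```text
t: 26.1
eef_pos: [539.0, -54.3, 121.3]
tcp_rot: [-3.136, -0.571, 0.096]
ft_force: [0.2, 1.1, -0.2]
opening: 0.314
grip_force: 30.0
```

Run:
```python
from h import *
s=state(); print(s["eef_pos"],s["ft_force"],Rt()[:,1])
a=Ro.from_euler("xyz",[3.118,.085,1.76]).as_matrix().T@AX; print("axis",(Rt()@a).round(4))
```

```text
[539.01439511 -54.32652029 121.32303228] [ 0.24756839  1.08400647 -0.19460617] [ 0.09902866 -0.9950725  -0.004904  ]
axis [ 6.4e-03 -8.0e-04  1.0e+00]
```

jog_arm --motion '[[[0, 0, 0], 0], [[0, 0, 0], 0], [[0, 0, 0], 0], [[0, 0, 0], 0], [[0, 0, 0], 0]]' --grip 0.4

```text
t: 26.6
eef_pos: [539.1, -54.4, 121.4]
tcp_rot: [-3.136, -0.572, 0.096]
ft_force: [-0.5, -0.1, 0.5]
opening: 0.591
grip_force: 0.0
```

jog_arm --motion '[[[0, 0, -8], 0], [[0, 0, -20], 0], [[0, 0, -36], 0], [[0, 0, -54], 0], [[0, 0, -70], 0]]'

```text
t: 27.1
eef_pos: [500.9, -58.5, 180.8]
tcp_rot: [-3.136, -0.571, 0.096]
ft_force: [0.4, 0.1, 0.1]
opening: 0.597
grip_force: 0.0
```

Run:
```python
from h import *
s=state(); print(s["eef_pos"],s["opening"])
w=read_camera("scene"); c=read_camera("wrist"); t=read_camera("top")
B=[542.3,-54,43]
for n,k in(("s",w),("w",c),("t",t)): print(n,"cap",proj(k,np.add(B,[0,0,73])).round(1),"bulb",proj(k,B).round(1),[(round(r["p"],2),np.round(r["box"]).tolist()) for r in cut_out("round_bottle",k)])
np.save("w3.npy",c,allow_pickle=True)
a=cv2.resize(w["img"][170:250,260:330],(350,400),interpolation=2); b=cv2.resize(c["img"][200:400,210:430],(440,400),interpolation=2);cv2.imwrite("pics/p3.png",np.hstack([a,b]))
```

```text
[500.87639513 -58.45382202 180.78896187] 0.5974445695284617
s cap [298.2 207.7] bulb [299.2 228.7] [(0.77, [295.0, 199.0, 306.0, 224.0]), (0.77, [345.0, 133.0, 382.0, 148.0]), (0.53, [417.0, 141.0, 432.0, 153.0]), (0.51, [188.0, 253.0, 207.0, 278.0]), (0.37, [272.0, 213.0, 296.0, 264.0])]
w cap [319.  216.8] bulb [319.4 236.8] [(0.86, [288.0, 196.0, 345.0, 260.0])]
t cap [344.4 185.4] bulb [342.6 187.6] [(0.8, [152.0, 189.0, 182.0, 220.0]), (0.76, [186.0, 261.0, 221.0, 293.0]), (0.63, [331.0, 175.0, 352.0, 199.0])]
```

View pics/p3.png

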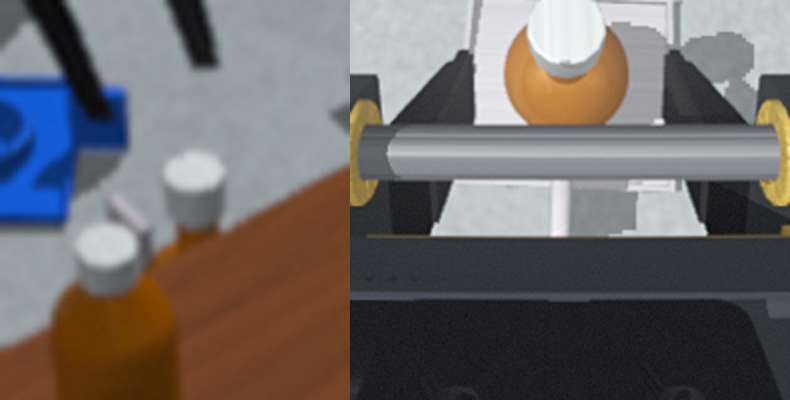

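Run:
```python
from h import *
c=np.load("w3.npy",allow_pickle=True).item()
print("tab at px",at_z(c,315,304,50).round(1),"pred px",proj(c,[472.4,-58.2,50]).round(1))
R=Rt(); g=np.array([469.5,-58.3,37]); 
go(g-60*R[:,2]); go(g)
```

```text
tab at px [477.3 -56.3  50. ] pred px [316.5 309.7]
shift [-104.    -2.5   36.8] len 110.0 turn 0.0 lean deg 32.72 az 6.1 j [-0.37  0.31  2.25  1.34  0.26 -0.16] t 27.4
shift [-104.    -2.5   96.8] len 142.0 turn 0.0 lean deg 32.72 az 6.1 j [-0.37  0.31  2.25  1.34  0.26 -0.16] t 27.4
```

jog_arm --motion '[[[-21, -0.5, 7], 0], [[-42, -1, 15], 0], [[-62, -1.5, 22], 0], [[-83, -2, 29], 0], [[-104, -2.5, 36.8], 0]]'

```text
t: 27.9
eef_pos: [440.9, -60.4, 100.3]
tcp_rot: [-3.128, -0.573, 0.095]
ft_force: [0.0, 1.3, 0.5]
opening: 0.597
grip_force: 0.0
```

jog_arm --motion '[[[0, 0, 0], 0], [[0, 0, 0], 0], [[0, 0, 0], 0]]'

```text
t: 28.2
eef_pos: [441.9, -60.0, 101.6]
tcp_rot: [-3.125, -0.574, 0.094]
ft_force: [-0.6, 0.1, -0.5]
opening: 0.604
grip_force: 0.0
```

Run:
```python
from h import *
go([469.5,-57.5,37]); s=state();print(s["eef_pos"],s["ft_force"],Rt()[:,1].round(4))
```

```text
shift [-11.7   1.3  63.3] len 64.0 turn 0.0 lean deg 32.87 az 7.1 j [-0.45  0.47  2.46  2.31  0.41 -1.25] t 28.2
[441.87651047 -59.96936323 101.5604806 ] [-0.63986821  0.12509759 -0.49084171] [ 0.1027 -0.9946 -0.0135]
```

jog_arm --motion '[[[-3, 0.3, 13], 0], [[-5, 0.6, 26], 0], [[-8, 0.8, 40], 0], [[-10, 1, 52], 0], [[-11.7, 1.3, 63.3], 0]]'

```text
t: 28.7
eef_pos: [466.6, -57.7, 41.8]
tcp_rot: [-3.126, -0.575, 0.095]
ft_force: [0.1, -0.4, -0.2]
opening: 0.6
grip_force: 0.0
```

jog_arm --motion '[[[0, 0, 0], 0], [[0, 0, 0], 0]]'

```text
t: 28.9
eef_pos: [465.7, -57.7, 42.1]
tcp_rot: [-3.125, -0.573, 0.095]
ft_force: [-0.8, -0.1, 0.1]
opening: 0.603
grip_force: 0.0
```

Run:
```python
from h import *
go([469.5,-57.5,37]); s=state();print(s["eef_pos"],s["ft_force"],Rt()[:,1].round(4))
w=read_camera("scene");t=read_camera("top"); print([(k,round(r["p"],2),np.round(r["box"]).tolist()) for i in(w,t) for k in("round_bottle","tray") for r in cut_out(k,i)])
```

```text
shift [0.4 0.3 0.3] len 1.0 turn 0.0 lean deg 32.87 az 7.1 j [-0.41  0.65  2.44  2.56  0.53 -1.5 ] t 28.9
[465.73941686 -57.68544463  42.10268279] [-0.83807824 -0.09836521  0.07955036] [ 0.1034 -0.9946 -0.0136]
[('round_bottle', 0.74, [346.0, 131.0, 379.0, 149.0]), ('round_bottle', 0.73, [290.0, 198.0, 307.0, 222.0]), ('round_bottle', 0.4, [421.0, 145.0, 432.0, 153.0]), ('tray', 0.97, [232.0, 184.0, 284.0, 216.0]), ('tray', 0.64, [153.0, 181.0, 202.0, 225.0]), ('tray', 0.46, [351.0, 155.0, 391.0, 180.0]), ('round_bottle', 0.74, [184.0, 262.0, 221.0, 292.0]), ('round_bottle', 0.73, [331.0, 172.0, 352.0, 196.0]), ('round_bottle', 0.71, [153.0, 187.0, 185.0, 221.0]), ('tray', 0.91, [322.0, 166.0, 363.0, 215.0]), ('tray', 0.38, [445.0, 279.0, 449.0, 284.0])]
```

jog_arm --motion '[[[0, 0, 0], 0], [[0, 0, 0], 0], [[0, 0, 0], 0], [[0, 0, 0], 0], [[0, 0, 0], 0]]' --grip 0.84

```text
t: 29.7
eef_pos: [465.4, -57.9, 41.5]
tcp_rot: [-3.126, -0.573, 0.094]
ft_force: [-0.1, -0.3, 0.1]
opening: 0.237
grip_force: 0.0
```

jog_arm --motion '[[[0, 0, 0], 0], [[0, 0, 0], 0], [[0, 0, 0], 0]]' --grip 1

```text
t: 30.0
eef_pos: [465.4, -58.1, 41.6]
tcp_rot: [-3.126, -0.573, 0.094]
ft_force: [-1.0, -1.3, 1.0]
opening: 0.103
grip_force: 29.9
```

Run:
```python
from h import *
s=state();R=Rt();print(s["opening"]*95,s["grip_force"],s["eef_pos"],s["ft_force"],R.round(4).tolist())
f=np.radians(6)
for B in ([703.5,-19],):
    g=s["eef_pos"]+6*R[:,2]; d=np.array([np.cos(f),np.sin(f)]); n=np.array([-d[1],d[0]]); q=g[:2]-B; print("along",q@d,"lateral",q@n)
for v in ([1,0,0],[0,1,0],[0,0,1],[d[0],d[1],0],[n[0],n[1],0]): print(v,(R.T@np.array(v)*10).round(2))
k=read_camera("wrist"); print([(round(r["p"],2),np.round(r["box"]).tolist()) for r in cut_out("round_bottle",k)], proj(k,[542,-54,116]),proj(k,[542,-54,43]))
```

```text
9.824697999565347 29.859455823898315 [465.37834746 -58.09302845  41.61720984] [-1.02904034 -1.31353477  0.9658604 ] [[0.8367, 0.1023, 0.538], [0.0789, -0.9947, 0.0664], [0.5419, -0.0131, -0.8403]]
along -237.65141013784356 lateral -13.929484829236026
[1, 0, 0] [8.37 1.02 5.38]
[0, 1, 0] [ 0.79 -9.95  0.66]
[0, 0, 1] [ 5.42 -0.13 -8.4 ]
[np.float64(0.9945218953682733), np.float64(0.10452846326765347), 0] [ 8.4  -0.02  5.42]
[np.float64(-0.10452846326765347), np.float64(0.9945218953682733), 0] [ -0.09 -10.     0.1 ]
[(0.96, [269.0, 1.0, 370.0, 180.0])] [325.89953605  26.33773376] [325.02031223 131.27486201]
```

jog_arm --motion '[[[2.1, -0.7, 1.35], 0], [[6.3, -2.1, 4.1], 0], [[10.5, -3.5, 6.8], 0], [[14.7, -4.9, 9.5], 0], [[18.9, -6.3, 12.2], 0]]'

```text
t: 30.6
eef_pos: [487.3, -49.1, 41.6]
tcp_rot: [-3.126, -0.572, 0.095]
ft_force: [-3.6, -1.7, 1.5]
opening: 0.11
grip_force: 29.9
```

jog_arm --motion '[[[4.2, -1.6, 2.7], 0], [[8.4, -3.2, 5.4], 0], [[12.6, -4.8, 8.1], 0], [[16.8, -6.4, 10.8], 0], [[21, -7.7, 13.5], 0]]'

```text
t: 31.1
eef_pos: [511.5, -38.8, 41.7]
tcp_rot: [-3.126, -0.573, 0.095]
ft_force: [-4.0, -0.8, -0.4]
opening: 0.103
grip_force: 29.9
```

jog_arm --motion '[[[2.1, 0, 1.35], 0], [[2.1, 0, 1.35], 0]]'

```text
t: 31.3
eef_pos: [514.1, -38.7, 41.9]
tcp_rot: [-3.126, -0.574, 0.095]
ft_force: [-0.7, -0.2, -1.0]
opening: 0.106
grip_force: 29.9
```

```bash
cat > d.py <<'E'
from h import *
s=state();R=Rt();f=np.radians(6);B=[703.5,-19]
g=s["eef_pos"]+6*R[:,2]; d=np.array([np.cos(f),np.sin(f)]); n=np.array([-d[1],d[0]]); q=g[:2]-B
print("t",s["t"],"along",(q@d).round(1),"lat",(q@n).round(1),"z",g[2].round(1),"F",s["ft_force"].round(1),"M",s["moment"].round(2),"j",s["joints"].round(2),"y_t",R[:,1].round(3),"lean",np.degrees(np.arccos(-R[2,2])).round(1))
print("d10",(R.T@[d[0],d[1],0]*10).round(2),"n10",(R.T@[n[0],n[1],0]*10).round(2),"up10",(R.T@[0,0,10]).round(2))
k=read_camera("wrist"); r=cut_out("round_bottle",k)[:1]
for x in r: 
    m=x["region"]; print(round(x["p"],2),np.round(x["box"]).tolist(),[(v,np.nonzero(m[v])[0][[0,-1]].tolist()) for v in (15,30,110,130) if m[v].any()])
E
python3 d.py
```

```text
t 31.3 along -187.1 lat 0.2 z 36.8 F [-0.7 -0.2 -1. ] M [-0.64  0.29 -0.26] j [-0.32  0.66  2.33  2.56  0.44 -1.39] y_t [ 0.103 -0.995 -0.013] lean 32.9
d10 [ 8.4  -0.01  5.43] n10 [ -0.08 -10.     0.1 ] up10 [ 5.43 -0.13 -8.4 ]
0.67 [270.0, 1.0, 371.0, 179.0] [(15, [281, 361]), (30, [282, 359]), (110, [271, 368]), (130, [268, 372])]
```

jog_arm --motion '[[[2.1, 0, 1.35], 0], [[5, 0, 3.2], 0], [[8.4, 0, 5.4], 0], [[11.8, 0, 7.6], 0], [[15.1, 0, 9.8], 0]]'

```text
t: 31.9
eef_pos: [531.7, -37.0, 41.7]
tcp_rot: [-3.126, -0.572, 0.095]
ft_force: [-3.8, 0.0, 2.7]
opening: 0.106
grip_force: 30.0
```

jog_arm --motion '[[[3.4, 0, 2.2], 0], [[6.7, 0, 4.3], 0], [[10.1, 0, 6.5], 0], [[13.4, 0, 8.7], 0], [[16.8, 0, 10.9], 0]]'

```text
t: 32.4
eef_pos: [551.7, -34.9, 41.7]
tcp_rot: [-3.126, -0.573, 0.095]
ft_force: [-5.2, 0.0, 3.0]
opening: 0.104
grip_force: 30.0
```

```bash
python3 d.py
```

```text
t 32.4 along -149.3 lat 0.1 z 36.6 F [-5.2  0.   3. ] M [-0.59  0.61 -0.25] j [-0.28  0.66  2.24  2.5   0.36 -1.28] y_t [ 0.103 -0.995 -0.013] lean 32.8
d10 [ 8.4  -0.02  5.42] n10 [ -0.09 -10.     0.1 ] up10 [ 5.42 -0.13 -8.4 ]
```

jog_arm --motion '[[[3.4, 0, 2.2], 0], [[6.7, 0, 4.3], 0], [[10.1, 0, 6.5], 0], [[13.4, 0, 8.7], 0], [[16.8, 0, 10.9], 0]]'

```text
t: 33.0
eef_pos: [571.4, -32.8, 41.6]
tcp_rot: [-3.126, -0.572, 0.095]
ft_force: [-5.7, 0.1, 4.3]
opening: 0.108
grip_force: 30.0
```

jog_arm --motion '[[[3.4, 0, 2.2], 0], [[6.7, 0, 4.3], 0], [[10.1, 0, 6.5], 0], [[13.4, 0, 8.7], 0], [[16.8, 0, 10.9], 0]]'

```text
t: 33.5
eef_pos: [591.3, -30.8, 41.6]
tcp_rot: [-3.126, -0.572, 0.095]
ft_force: [-5.3, -0.8, 4.5]
opening: 0.11
grip_force: 30.0
```

```bash
python3 d.py
python3 - <<'E'
from h import *
for n in("scene","wrist"):
    k=read_camera(n); print(n,[(round(r["p"],2),np.round(r["box"]).tolist()) for r in cut_out("round_bottle",k)],[(round(r["p"],2),np.round(r["box"]).tolist()) for r in cut_out("tray",k)])
E
```

```text
t 33.5 along -109.5 lat 0.1 z 36.6 F [-5.3 -0.8  4.5] M [-0.66  0.61 -0.22] j [-0.25  0.68  2.14  2.41  0.3  -1.15] y_t [ 0.103 -0.995 -0.013] lean 32.8
d10 [ 8.41 -0.02  5.42] n10 [ -0.08 -10.     0.1 ] up10 [ 5.42 -0.13 -8.4 ]
0.59 [269.0, 0.0, 372.0, 183.0] [(15, [278, 360]), (30, [281, 358]), (110, [270, 368]), (130, [267, 372])]
scene [(0.84, [346.0, 131.0, 381.0, 150.0]), (0.63, [320.0, 254.0, 374.0, 294.0])] [(0.83, [157.0, 181.0, 202.0, 226.0]), (0.8, [322.0, 254.0, 374.0, 293.0]), (0.77, [233.0, 185.0, 287.0, 213.0]), (0.46, [428.0, 138.0, 458.0, 170.0])]
wrist [(0.64, [269.0, 3.0, 372.0, 183.0])] [(0.92, [230.0, 91.0, 410.0, 260.0])]
```

jog_arm --motion '[[[3.4, 0, 2.2], 0], [[6.7, 0, 4.3], 0], [[10.1, 0, 6.5], 0], [[13.4, 0, 8.7], 0], [[16.8, 0, 10.9], 0]]'

```text
t: 34.4
eef_pos: [610.6, -28.6, 41.6]
tcp_rot: [-3.126, -0.572, 0.095]
ft_force: [-6.7, -1.1, 7.4]
opening: 0.105
grip_force: 30.0
```

jog_arm --motion '[[[1.7, 0, 1.1], 0], [[3.4, 0, 2.2], 0], [[5, 0, 3.2], 0], [[6.7, 0, 4.3], 0], [[7.6, 0, 4.9], 0]]'

```text
t: 34.9
eef_pos: [619.6, -27.7, 41.6]
tcp_rot: [-3.126, -0.572, 0.095]
ft_force: [-6.6, -1.1, 8.3]
opening: 0.107
grip_force: 30.0
```

jog_arm --motion '[[[0.8, 0, 0.5], 0], [[1.7, 0, 1.1], 0], [[2.5, 0, 1.6], 0]]'

```text
t: 35.2
eef_pos: [622.5, -27.3, 41.6]
tcp_rot: [-3.126, -0.572, 0.095]
ft_force: [-7.4, -0.3, 7.3]
opening: 0.105
grip_force: 30.0
```

```bash
python3 d.py
```

```text
t 35.2 along -78.2 lat 0.2 z 36.5 F [-7.4 -0.3  7.3] M [-0.62  0.35 -0.18] j [-0.22  0.7   2.07  2.3   0.25 -1.01] y_t [ 0.103 -0.995 -0.013] lean 32.8
d10 [ 8.41 -0.01  5.41] n10 [ -0.08 -10.     0.1 ] up10 [ 5.41 -0.13 -8.41]
0.8 [270.0, 87.0, 371.0, 180.0] [(110, [269, 368]), (130, [267, 371])]
```

jog_arm --motion '[[[0.9, 0, 0.3], 0], [[1.8, 0, 0.8], 0], [[2.6, 0, 1.4], 0], [[3.5, 0, 2], 0]]'

```text
t: 35.7
eef_pos: [625.7, -27.0, 41.6]
tcp_rot: [-3.126, -0.57, 0.095]
ft_force: [-18.7, -1.3, 17.4]
opening: 0.107
grip_force: 30.0
```

jog_arm --motion '[[[0.8, 0, 0.5], 0], [[1.7, 0, 1.1], 0], [[2.5, 0, 1.6], 0]]'

```text
t: 36.0
eef_pos: [626.6, -26.8, 41.5]
tcp_rot: [-3.127, -0.567, 0.094]
ft_force: [-28.3, -1.9, 23.8]
opening: 0.105
grip_force: 30.1
```

jog_arm --motion '[[[0.8, 0, 0.5], 0], [[1.7, 0, 1.1], 0]]'

```text
t: 36.2
eef_pos: [628.3, -26.6, 41.3]
tcp_rot: [-3.127, -0.566, 0.094]
ft_force: [-30.9, -1.4, 23.1]
opening: 0.106
grip_force: 30.1
```

jog_arm --motion '[[[-0.8, 0, -0.9], 0], [[-1.6, 0, -1.4], 0], [[-1.6, 0, -1.4], 0]]'

```text
t: 36.5
eef_pos: [628.3, -26.6, 41.4]
tcp_rot: [-3.126, -0.569, 0.094]
ft_force: [-9.8, 0.2, 4.7]
opening: 0.107
grip_force: 30.0
```

```bash
python3 d.py
python3 - <<'E'
from h import *
for n in("scene","wrist"):
    k=read_camera(n); print(n,[(round(r["p"],2),np.round(r["box"]).tolist()) for r in cut_out("round_bottle",k)],[(round(r["p"],2),np.round(r["box"]).tolist()) for r in cut_out("tray",k)],[(round(r["p"],2),np.round(r["box"]).tolist()) for r in cut_out("bay",k)])
    print("pred cap/bulb home",proj(k,[703.5,-19,116]).round(),proj(k,[703.5,-19,43]).round())
E
```

```text
t 36.5 along -72.4 lat 0.3 z 36.4 F [-9.8  0.2  4.7] M [-0.58  1.13 -0.24] j [-0.22  0.7   2.05  2.26  0.24 -0.97] y_t [ 0.103 -0.995 -0.013] lean 32.6
d10 [ 8.42 -0.02  5.39] n10 [ -0.09 -10.     0.1 ] up10 [ 5.39 -0.13 -8.42]
0.58 [270.0, 120.0, 372.0, 186.0] [(130, [267, 372])]
scene [(0.86, [344.0, 132.0, 381.0, 150.0]), (0.67, [335.0, 254.0, 361.0, 277.0]), (0.57, [421.0, 143.0, 433.0, 152.0])] [(0.92, [320.0, 257.0, 379.0, 302.0]), (0.84, [156.0, 180.0, 203.0, 225.0]), (0.76, [233.0, 186.0, 288.0, 214.0])] [(0.83, [133.0, 137.0, 495.0, 400.0])]
pred cap/bulb home [349. 243.] [348. 264.]
wrist [(0.83, [269.0, 122.0, 372.0, 186.0])] [(0.57, [231.0, 122.0, 411.0, 262.0]), (0.21, [0.0, 0.0, 640.0, 313.0])] [(0.61, [0.0, 0.0, 640.0, 314.0])]
pred cap/bulb home [316.  28.] [319. 132.]
```

jog_arm --motion '[[[0, 0, 0], 0], [[0, 0, 0], 0], [[0, 0, 0], 0], [[0, 0, 0], 0]]' --grip 0.6

```text
t: 37.4
eef_pos: [630.1, -26.7, 42.0]
tcp_rot: [-3.126, -0.573, 0.095]
ft_force: [-0.1, 0.7, -0.1]
opening: 0.368
grip_force: 0.0
```

jog_arm --motion '[[[-2, 0, -4], 0], [[-6, 0, -12], 0], [[-12, 0, -24], 0], [[-20, 0, -40], 0], [[-30, 0, -60], 0]]'

```text
t: 37.9
eef_pos: [571.4, -33.2, 76.8]
tcp_rot: [-3.126, -0.573, 0.095]
ft_force: [0.3, -0.7, 0.1]
opening: 0.401
grip_force: 0.0
```

```bash
python3 d.py
python3 - <<'E'
from h import *
for n in("scene","wrist"):
    k=read_camera(n); print(n,[(round(r["p"],2),np.round(r["box"]).tolist()) for r in cut_out("round_bottle",k)],[(round(r["p"],2),np.round(r["box"]).tolist()) for r in cut_out("tray",k)])
    for B in ([703.5,-19],[700.5,-19.3]): print("cap",proj(k,B+[116]).round(1),"bulb",proj(k,B+[43]).round(1),"tab end top",proj(k,[B[0]-84.5,B[1]-8.9,50]).round(1),"plank lower edge",proj(k,[B[0]-74.6,B[1]-7.8,165]).round(1))
    cv2.imwrite(f"fin_{n}.png",k["img"])
    if n=="wrist": np.save("w4.npy",k,allow_pickle=True)
    m=[r for r in cut_out("round_bottle",k) if n=="wrist" or r["box"][1]>240]
    for r in m[:1]:
        ys=np.nonzero(r["region"].any(1))[0]; print([(int(v),np.nonzero(r["region"][v])[0][[0,-1]].tolist()) for v in ys[::4]])
E
```

```text
t 37.9 along -129.6 lat -0.3 z 71.8 F [ 0.3 -0.7  0.1] M [-0.03  0.29 -0.07] j [-0.26  0.59  2.18  2.25  0.27 -1.  ] y_t [ 0.103 -0.995 -0.013] lean 32.8
d10 [ 8.4  -0.02  5.42] n10 [ -0.09 -10.     0.1 ] up10 [ 5.42 -0.13 -8.4 ]
0.96 [280.0, 31.0, 358.0, 137.0] [(30, [297, 342]), (110, [283, 355]), (130, [301, 337])]
scene [(0.86, [345.0, 132.0, 381.0, 149.0]), (0.81, [336.0, 254.0, 366.0, 277.0]), (0.63, [420.0, 139.0, 431.0, 152.0])] [(0.74, [322.0, 256.0, 380.0, 302.0]), (0.74, [233.0, 188.0, 286.0, 213.0]), (0.66, [155.0, 180.0, 203.0, 223.0])]
cap [348.9 242.8] bulb [347.6 263.9] tab end top [324.4 241.2] plank lower edge [327.5 209. ]
cap [348. 242.] bulb [346.7 263.2] tab end top [323.6 240.5] plank lower edge [326.6 208.3]
[(255, [354, 357]), (259, [348, 359]), (263, [341, 361]), (267, [336, 361]), (271, [336, 359]), (275, [340, 355])]
wrist [(0.91, [281.0, 34.0, 359.0, 134.0])] [(0.67, [247.0, 70.0, 392.0, 214.0])]
cap [316.1   8.4] bulb [318.3  95.2] tab end top [318.5 194.4] plank lower edge [312.3  35.2]
cap [316.1  12.3] bulb [318.3  98.4] tab end top [318.4 198.7] plank lower edge [312.2  42.5]
[(32, [295, 340]), (36, [295, 340]), (40, [299, 337]), (44, [301, 335]), (48, [302, 335]), (52, [302, 335]), (56, [300, 338]), (60, [294, 344]), (64, [290, 348]), (68, [286, 351]), (72, [284, 354]), (76, [281, 356]), (80, [280, 357]), (84, [279, 358]), (88, [278, 359]), (92, [277, 359]), (96, [277, 359]), (100, [278, 359]), (104, [279, 358]), (108, [281, 357]), (112, [282, 356]), (116, [284, 354]), (120, [286, 352]), (124, [290, 348]), (128, [294, 343]), (132, [300, 338]), (136, [309, 331])]
```

Run:
```python
from h import *
k=np.load("w4.npy",allow_pickle=True).item()
o=np.array([703.5,-19,0]);f=np.radians(6);d=np.array([np.cos(f),np.sin(f),0])
for nm,a,z in(("capbot front",-15,103),("tabend z6",-85,6),("tabend z50",-85,50),("tab root",-55,9)):
  print(nm,proj(k,o+a*d+[0,0,z]).round(1), "3mm short",proj(k,o+(a-3)*d+[0,0,z]).round(1))
th=np.radians(5); print("capbot if 5deg fwd",proj(k,o+d*(-15*np.cos(th)+60*np.sin(th))+[0,0,43+60*np.cos(th)+15*np.sin(th)]).round(1))
g=cv2.cvtColor(k["img"],cv2.COLOR_BGR2GRAY); print("col318",[(v,k["img"][v,318].tolist()) for v in range(30,48,1)]); print([(v,int(g[v,318])) for v in range(180,222,2)])
# plank lower edge rows
print("plank col 200/450",[ [v for v in range(1,150) if abs(int(g[v,u])-int(g[v-1,u]))>25] for u in(180,230,450)], proj(k,o-75*d+[-0.1045*-60,60,165]).round(1))
```

```text
capbot front [316.7  47.9] 3mm short [316.7  52. ]
tabend z6 [319.3 213.6] 3mm short [319.3 217.2]
tabend z50 [318.4 194.4] 3mm short [318.4 198.7]
tab root [319.1 177.7] 3mm short [319.1 181. ]
capbot if 5deg fwd [316.6  39.5]
col318 [(30, [42, 53, 74]), (31, [91, 93, 98]), (32, [138, 137, 132]), (33, [132, 131, 128]), (34, [132, 131, 130]), (35, [130, 130, 128]), (36, [129, 131, 127]), (37, [132, 133, 130]), (38, [131, 132, 129]), (39, [132, 132, 129]), (40, [132, 132, 129]), (41, [132, 132, 129]), (42, [134, 135, 132]), (43, [131, 131, 129]), (44, [134, 133, 132]), (45, [131, 132, 131]), (46, [133, 133, 131]), (47, [135, 133, 130])]
[(180, 216), (182, 223), (184, 217), (186, 215), (188, 214), (190, 218), (192, 215), (194, 209), (196, 168), (198, 140), (200, 142), (202, 142), (204, 141), (206, 140), (208, 141), (210, 138), (212, 137), (214, 205), (216, 198), (218, 196), (220, 197)]
plank col 200/450 [[32, 33, 47, 48], [31, 32, 48], [31, 32, 33, 47]] [135.3  11.9]
```

jog_arm --motion '[[[-4, 0, 8], 0], [[-8, 0.2, 16], 0], [[-10.6, 0.4, 24], 0], [[-10.6, 0.4, 31.2], 0], [[-10.6, 0.4, 31.2], 0]]' --grip 1

```text
t: 38.9
eef_pos: [581.0, -32.2, 43.4]
tcp_rot: [-3.125, -0.572, 0.094]
ft_force: [-0.2, 0.8, 0.5]
opening: 0.038
grip_force: 0.0
```

jog_arm --motion '[[[0, 0, 0], 0], [[0, 0, 0], 0], [[2.5, 0, 1.6], 0], [[5, 0, 3.2], 0], [[6.7, 0, 4.3], 0]]'

```text
t: 39.4
eef_pos: [589.0, -31.5, 44.5]
tcp_rot: [-3.126, -0.573, 0.095]
ft_force: [-0.1, 0.1, 1.5]
opening: 0.004
grip_force: 0.0
```

jog_arm --motion '[[[1, 0, 0.6], 0], [[2, 0, 1.3], 0], [[3, 0, 1.9], 0], [[4.2, 0, 2.7], 0]]'

```text
t: 39.8
eef_pos: [593.5, -31.0, 44.2]
tcp_rot: [-3.126, -0.573, 0.094]
ft_force: [0.2, 0.4, -0.7]
opening: 0.008
grip_force: 0.0
```

jog_arm --motion '[[[1, 0, 0.6], 0], [[2, 0, 1.3], 0], [[3, 0, 1.9], 0]]'

```text
t: 40.1
eef_pos: [596.6, -30.7, 44.1]
tcp_rot: [-3.126, -0.571, 0.094]
ft_force: [-7.1, -1.0, 3.1]
opening: 0.005
grip_force: 3.3
```

```bash
python3 d.py
```

```text
t 40.1 along -104.3 lat -0.4 z 39.1 F [-7.1 -1.   3.1] M [-0.15  0.99  0.01] j [-0.24  0.68  2.13  2.37  0.28 -1.11] y_t [ 0.103 -0.995 -0.013] lean 32.8
d10 [ 8.41 -0.02  5.41] n10 [ -0.09 -10.     0.1 ] up10 [ 5.41 -0.13 -8.41]
0.69 [272.0, 1.0, 367.0, 142.0] [(15, [288, 347]), (30, [296, 339]), (110, [273, 364]), (130, [287, 350])]
```

jog_arm --motion '[[[0.6, 0, 0.4], 0], [[1.2, 0, 0.8], 0]]'

```text
t: 40.4
eef_pos: [597.1, -30.5, 43.9]
tcp_rot: [-3.126, -0.57, 0.094]
ft_force: [-13.4, -1.4, 8.5]
opening: 0.007
grip_force: 6.7
```

jog_arm --motion '[[[0.6, 0, 0.4], 0], [[0.6, 0, 0.4], 0]]'

```text
t: 40.6
eef_pos: [597.2, -30.4, 43.9]
tcp_rot: [-3.126, -0.569, 0.094]
ft_force: [-14.8, -1.6, 9.8]
opening: 0.004
grip_force: 7.4
```

jog_arm --motion '[[[-6, 0, -6], 0], [[-18, 0, -18], 0], [[-36, 0, -40], 0], [[-50, 0, -65], 0], [[-60, 0, -90], 0]]'

```text
t: 41.1
eef_pos: [499.3, -41.1, 87.5]
tcp_rot: [-3.125, -0.572, 0.094]
ft_force: [0.3, 0.3, -0.3]
opening: 0.005
grip_force: 0.0
```

jog_arm --motion '[[[0, 0, -10], 0], [[0, 0, -10], 0], [[0, 0, -10], 0]]'

```text
t: 41.4
eef_pos: [495.8, -42.1, 96.0]
tcp_rot: [-3.126, -0.574, 0.095]
ft_force: [-0.6, 0.1, -0.2]
opening: 0.007
grip_force: 0.0
```

Run:
```python
from h import *
s=state();print(s["eef_pos"],s["ft_force"],s["t"])
k=read_camera("wrist"); o=[704,-19]
print("cap",proj(k,o+[116]).round(1),"bulb",proj(k,o+[43]).round(1))
for r in cut_out("round_bottle",k)[:1]:
    print(r["p"],r["box"]); ys=np.nonzero(r["region"].any(1))[0]; print([(int(v),np.nonzero(r["region"][v])[0][[0,-1]].mean()) for v in ys[::6]])
w=read_camera("scene"); print([np.round(r["box"]).tolist() for r in cut_out("round_bottle",w)])
```

```text
[495.79856529 -42.05720591  96.00529821] [-0.59195476  0.05112686 -0.15096421] 41.4
cap [316.  -44.3] bulb [317.8  40.3]
0.57 [284.2, 3.7, 349.2, 77.6]
[(0, np.float64(318.0)), (6, np.float64(318.0)), (12, np.float64(318.0)), (18, np.float64(318.0)), (24, np.float64(318.0)), (30, np.float64(318.0)), (36, np.float64(318.5)), (42, np.float64(318.0)), (48, np.float64(318.0)), (54, np.float64(318.0)), (60, np.float64(318.0)), (66, np.float64(318.0)), (72, np.float64(318.5)), (78, np.float64(318.5))]
[[345.0, 133.0, 382.0, 149.0], [338.0, 253.0, 364.0, 279.0], [428.0, 137.0, 459.0, 172.0]]
```

Run:
```python
from h import *
k=np.load("w4.npy",allow_pickle=True).item()
print([(v,k["img"][v,318].tolist()) for v in range(44,58)])
o=np.array([704,-19,43.]);d=np.array([np.cos(.105),np.sin(.105),0])
for deg in(-6,-3,0,3,6):
    t=np.radians(deg); a=d*np.sin(t)+[0,0,np.cos(t)]; n=d*np.cos(t)-[0,0,np.sin(t)]
    print(deg,proj(k,o+60*a-15*n).round(1))
```

```text
[(44, [134, 133, 132]), (45, [131, 132, 131]), (46, [133, 133, 131]), (47, [135, 133, 130]), (48, [109, 114, 119]), (49, [63, 87, 122]), (50, [40, 80, 123]), (51, [35, 85, 135]), (52, [36, 87, 139]), (53, [41, 90, 142]), (54, [36, 89, 140]), (55, [42, 93, 143]), (56, [43, 93, 145]), (57, [37, 91, 143])]
-6 [316.8  58.2]
-3 [316.8  52.6]
0 [316.8  47.3]
3 [316.7  42.1]
6 [316.7  37.2]
```

Cap edge at row 48.3 against 47.3 predicted: the bottle stands within about 1° of upright. Handing in.

```bash
python3 -c "
from cell import job_done
print(job_done())"
```

```text
the job is handed in; nothing more can be done
None
```

I set the bottle upright in the ring, let go of it out in front of the plank, slid the tray home, and handed the job in at about 42 s of robot time. At the last check the bottle was within about 1° of upright, and the tray did not move under a 15 N push. The jog tool has no tilt command, so I got the roughly 33° gripper lean by pushing repeatedly against the arm's reach limit in free space.

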